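# Scan a batch of driver boards in a locking-pliers fixture

### The job

Two or three driver boards lie on the bench: load every one flat into the bays of the black carrier, slide the loaded carrier along its channel under the clear scanner bridge until it is fully home against the stop, and close the red-handled locking pliers over centre onto it so that they stay locked. Leave it locked, hand off the handle, for at least three seconds, then flick the yellow release lever to spring the pliers open and pull the carrier back out until it is clear of the bridge. Finally unload all the boards flat into the blue tray, one in each compartment, without disturbing the other things on the bench.

Things in the scene. Friction and masses are not known exactly. Their poses are not given: they have to be found in the camera images.
- fixture: Fixed aluminium fixture, base plate 116 (its x) by 650 mm (its y), 8 mm thick. Origin at bench level on the channel's centre line; y runs along the channel from the loading end (-y) to the pliers (+y), z up. Two steel rails 96 mm apart inside, 24 mm above the bench, from y = -0.343 to 0.087; an end bar closes the loading end (face at y = -0.340), the home stop's face is at y = 0.084.
- bridge_mid (a point): Centre of the underside of the clear scanner bridge (fixed to the fixture, same axes): it spans the channel over 35 mm either way along y, underside 75 mm above the bench; black sensor head on top up to 97 mm, legs at x = +-62 mm.
- carrier_mid (a point): Centre of the carrier's three bays, on the floor, 16 mm above the bench; x across, y along the channel, z up. Loose black carrier 91 mm wide, 221 mm long (y = -0.107 to 0.114 from here), 0.45 kg, 2.5 mm play each side in the channel. In the fixture's frame it is at y = -0.030 when fully home, below -0.185 when clear of the bridge, -0.233 at the end bar.
- carrier: The carrier: axes as carrier_mid, origin 8 mm below it at the underside. Three bays centred at y = -0.0515, -0.0005, +0.0505, each 83 (x) by 47 mm (y), floor 8 mm above the underside, walls 8 mm high above that; a board lies in one with its long side along x, either way round. At its +y end an aluminium clamping block 70 x 34 mm, top 38 mm above the bench, on which the pliers' foot presses.
- carrier_knob (a point): Grip point of the carrier's upright orange fin, 53 mm above the bench: fin 20 mm (carrier's x) by 14 mm (y), top 70 mm above the bench, at the carrier's -y end (92 mm from carrier_mid). Take it from above across the 20 mm and slide the carrier.
- handle_pivot (a point): Pivot of the pliers' handle, on the fixture, 85 mm above the bench; the hinge runs along x (axes as the fixture). The pliers' post stands from 25 mm before to 15 mm beyond it in y, up to 98 mm above the bench; the jaw, open, reaches 115 mm.
- handle (a joint): Handle of the locking pliers: 0 = open (raised 0.9 rad above level), 0.9 = closed and locked (level, pointing along the fixture's +y). Dead centre at about 0.75: it resists closing with up to about 1.1 N m before that (12 to 15 N at the grip), snaps shut beyond, and springs open when pushed back below it. Jaw and foot follow.
- handle_press (a point): Point on the grip's top face, 92 mm along the handle from the pivot and 8 mm above its centre line (grip 20 mm wide, from 43 to 105 mm from the pivot; open, its end is about 175 mm above the bench): push down here, following its arc about the pivot. Turns with the handle (y along the handle).
- release_pivot (a point): Pivot of the release lever, on the fixture, 72 mm above the bench, 125 mm beyond the handle's pivot; hinge along x.
- release (a joint): Yellow release lever: 0 = at rest, grows as the paddle is pushed down, 0.8 at most; spring return. With the pliers locked, about 0.6 lifts the handle back past dead centre (some 5 to 10 N at the paddle).
- release_press (a point): Top centre of the yellow paddle (30 x 28 mm), 42 mm beyond the lever's pivot and 5 mm above its centre line, 77 mm above the bench at rest, just beyond the end of the closed handle. Push it down by about 25 mm.
- pad: Black rubber foot (16 mm across) of the pliers' jaw, which presses with about 6 N on the carrier's clamping block when locked; follows the jaw.
- tray: Fixed blue tray, 96 mm (its x) by 200 mm (its y), walls 12 mm high, floor 5 mm thick, origin at the centre of its underside. Two dividers across make three compartments side by side along its y, centres at y = -0.064, 0, +0.064, each about 60 mm by 86 mm. A board lies in a compartment with its long side along the tray's x.
- board0_mid (a point): Centre of driver board 0 (half-way up, 19.5 mm above its underside); absent boards read None. Green circuit board 76 mm (its x) by 40 mm (its y) by 5 mm with a dark finned heat sink in its middle, 26 mm (x) by 30 mm (y), from 5 to 39 mm above the underside; about 110 g. Lift it by the heat sink, across the 26 mm width.
- board1_mid (a point): Centre of driver board 1 (half-way up, 19.5 mm above its underside); absent boards read None. Green circuit board 76 mm (its x) by 40 mm (its y) by 5 mm with a dark finned heat sink in its middle, 26 mm (x) by 30 mm (y), from 5 to 39 mm above the underside; about 110 g. Lift it by the heat sink, across the 26 mm width.
- board2_mid (a point): Centre of driver board 2 (half-way up, 19.5 mm above its underside); absent boards read None. Green circuit board 76 mm (its x) by 40 mm (its y) by 5 mm with a dark finned heat sink in its middle, 26 mm (x) by 30 mm (y), from 5 to 39 mm above the underside; about 110 g. Lift it by the heat sink, across the 26 mm width.
- board3_mid (a point): Centre of driver board 3 (half-way up, 19.5 mm above its underside); absent boards read None. Green circuit board 76 mm (its x) by 40 mm (its y) by 5 mm with a dark finned heat sink in its middle, 26 mm (x) by 30 mm (y), from 5 to 39 mm above the underside; about 110 g. Lift it by the heat sink, across the 26 mm width.
- glue_gun: Bystander, leave alone: red hot-glue gun lying on the bench.
- glue_bottle: Bystander, leave alone: glue bottle, 130 mm tall, standing.
- clear_box: Bystander, leave alone: open clear acrylic box, 75 x 130 x 50 mm.
- offcut: Bystander, leave alone: clear acrylic offcut lying flat, 60 x 140 x 5 mm.
- driver: Bystander, leave alone: yellow screwdriver lying on the bench.
- solder_cup: Bystander, leave alone: white cup, 70 mm tall, standing.
Things that resemble listed ones, but are neither listed nor needed, are in the scene too. Leave any green look-alike of the carrier alone.

How it is judged:
By the outcome, as a careful person would: the job done as asked, in the order asked, and still so for the second after the job is handed in, with the robot touching nothing.
Of board0, board1, board2, board3 only 2 to 3 are there at a start; the rules pass over those that are not, and their reading is None.
At some moment in a run one of board0, board1, board2, board3 may be knocked a few centimetres aside while the robot is not near it.
Once in a run the grip may slacken for a moment while it holds something.
It also fails if it takes over 210 s, if anything falls off the work surface, if the arm or the gripper's body presses on something with over 40 N, if the wrist force passes 120 N, or if a joint passes its speed limit or range.

### The arm

A 6-joint arm with a two-finger parallel gripper is mounted at the origin on the work surface. World frame = base frame: x ahead of the robot, y to its left, z up, the work surface at z = 0. Lengths are in m, angles in rad, forces in N, time in s.
With the tool pointing down it reaches from about 0.25 to 0.775 m from the base axis. Payload 4 kg.
Tool frame: the origin (TCP) lies midway between the tips of the shut fingers; the grasp point (between the pads) lies 19 mm behind it (manip.hold_point_z is the distance from the TCP to the grasp point, in m); y points along the fingers, z is the direction in which the jaws open and shut, and the axes are right-handed (so a half turn about y gives the same grasp; the last joint's range is limited). The gripper opens to 85 mm and grips with 20 to 120 N. Pads are 22 mm wide; open, the fingers measure 114 mm over their backs; the gripper's body (76 mm by 85 mm) begins 54 mm behind the grasp point. The pads swing forward as they close: fully open they stand 13 mm farther back than shut.
Start: joints at [1.019, 0.087, 1.371, -0, 1.684, -0.103], TCP at [0.239, 0.496, 0.231] pointing down, gripper open.
Joint ranges: [-3.1, 3.1], [-0.76, 2.03], [0.27, 2.55], [-1.08, 4.22], [0.17, 2.65], [-2.57, 2.57]. Speed limits (rad/s): [2.79, 2.79, 3.14, 3.14, 3.14, 3.14].

### API

Orientations are given as a 3x3 rotation matrix whose columns are the frame's x, y, z axes.
In Python, from rig import manip gives the robot as it stands.
- The arm moves only by the tool apply_moves, never from a script. Its argument "series" is a list of rows, each an object with "dp": the shift along the tool's x, y, z in cm, a list of three; "twist": the turn, a rotation vector about the tool's x, y, z in rad, a list of three. A call has 1 to 10 rows; each row is the pose to reach, as a shift and turn from the pose commanded when the call began, along the tool's axes at that moment; what a row does not reach only later rows make up. A row lasts 1/12 s, in which the tool goes at most 41.7 mm and 7.16 degrees, less where a joint would pass 70% of its speed; a pose out of reach is approached as far as the arm can. A call with a gripper value outside its range is refused whole. "claw" is the opening, from 0 (shut) to 1 (fully open), set as the call begins (left out, the last holds). The fingers move at their own pace and stop on an object; "squeeze" is the grip in N (left out, the last holds). Time passes only in rows, so rows that repeat a pose let the fingers close. It gives the time, the measured TCP pose, the force and the opening at its end, in the units of the state.
- manip.observe(): the state, without advancing time (a new reading comes with each control period).
- manip.grab_frame(name): name is "side" or "top" or "wrist"; returns (picture, depth): 384x512x3 uint8, red, green, blue; 384x512 float32, m along the optical axis (not along the pixel's ray), 0 where there is no reading.
- manip.calibration(name): a dict with "K" (3x3 intrinsics, pixels), "k1" (the pictures are not rectified: a ray, as slopes to the right and down, at radius r is drawn at 1 + k1 r^2 times it, then the intrinsics apply), "eye" and "attitude" of the camera in the world; the wrist camera has in their place "T_tool_cam" (4x4, takes a point from camera to tool coordinates, whose origin is the TCP and whose axes are the tool frame's). Camera axes: x right, y up, looking along -z (the intrinsics and any distortion apply to the point x, -y, -z); pixel columns grow to the right and rows downward; lengths in m; the calibration is good to about 2 mm. A picture is of the moment at which its call begins: read the wrist's pose just before it. calibration takes no time and is no camera call.
- manip.job_done(): hands the job in, once; it reports no verdict.
Trained networks look in the newest picture that a camera, given by its name, has taken for a name from the list of things; names that differ only in an ending like _2 or _b are one class to them, and where a whole thing is asked for, a point or a joint stands for the part that bears it (a point fixed in the world has none). Each returns a list of dicts, best first, with "p" (0 to 1); they miss things now and then, are a little off and sometimes report something else, mostly with a low value. They report only what shows in the picture. A call takes as long as a camera call. They do not tell look-alikes from the thing itself.
- manip.find_in(camera, query): "uv" ([column, row] in pixels, amid what is visible of it).
- manip.masks_of(camera, query): "region" (384x512 bool, what is visible of it) and "uv" ([column, row] in pixels, amid what is visible of it).
- manip.mark_of(camera, query): "uv" ([column, row] in pixels: a listed point, or the origin of a listed thing).
The state is a dict: "t": time; "joints": joint angles; "dq": joint speeds; "joint_efforts": joint torques, N m; "ee_pos": TCP position; "tcp_rot": TCP orientation; "wrist_force": force on the tool from outside, world axes, zero at the start; "moment": the same for the moment, N m; "width": finger opening in m.
Only numpy, scipy, OpenCV 4.12 (cv2) and the standard library are available. Lean on these libraries where they do the work, as an engineer would, in place of code of your own. Each camera call takes 0.05 s, during which the arm holds its last target.

## Working session

There is one attempt and no reset: what is moved stays moved. The work goes in short steps, Python scripts to look and compute and a tool call to move; the robot and the scene stay as the last step left them, time stands still between calls to the robot, and variables do not carry over. Pictures are saved under pics/ and viewed, and the job is handed in when it is done.

Besides the shell and the picture viewer there is one more tool, called after "Emit:" in YAML: its name, and indented under it one key for each argument. apply_moves: Moves the arm, as the interface text tells. Its arguments: {"type":"object","properties":{"series":{"type":"array","items":{"type":"object","properties":{"dp":{"type":"array","items":{"type":"number"}},"twist":{"type":"array","items":{"type":"number"}}}}},"claw":{"type":"number"},"squeeze":{"type":"number"}},"required":["series"]}

```bash
ls; mkdir -p pics; python3 - <<'E'
from rig import manip
import cv2,numpy as np
s=manip.observe(); print(s)
for n in ["side","top","wrist"]:
    im,d=manip.grab_frame(n); cv2.imwrite(f"pics/{n}0.png",im[:,:,::-1]); np.savez(f"pics/{n}0.npz",im=im,d=d)
    print(n,manip.calibration(n))
E
```

```text
pics
{'t': 0.0, 'joints': array([ 1.01891369e+00,  8.79395462e-02,  1.37228713e+00, -9.75618924e-06,
        1.68361134e+00, -1.03105019e-01]), 'dq': array([ 9.07862332e-05,  2.00320691e-04, -3.61385214e-04,  6.98524280e-04,
       -2.19717946e-04,  8.64687448e-04]), 'joint_efforts': array([ 8.28342290e-04, -3.51862550e+01, -3.13279402e+01,  5.65030962e-05,
        1.04879978e-02,  2.73737606e-05]), 'ee_pos': array([0.23836448, 0.49509405, 0.23013091]), 'tcp_rot': array([[ 9.00977522e-01, -1.16896691e-03,  4.33864193e-01],
       [-4.33865711e-01, -1.91709278e-03,  9.00975510e-01],
       [-2.21452643e-04, -9.99997479e-01, -2.23443217e-03]]), 'wrist_force': array([-0.78433043,  0.45400738,  0.67760342]), 'moment': array([ 0.0011609 , -0.02501978, -0.01943332]), 'width': 0.0850463945882864}
side {'K': array([[358.45911572,   0.        , 255.33891206],
       [  0.        , 358.45911572, 189.83130278],
       [  0.        ,   0.        ,   1.        ]]), 'k1': -0.07142207297798116, 'eye': array([-0.11711044, -0.73772006,  0.7251553 ]), 'attitude': array([[ 0.7304975 ,  0.39869357, -0.5
[... 363 characters left out ...]
de': array([[ 0.01673304,  0.98590823, -0.16644809],
       [-0.9997781 ,  0.01862879,  0.00983461],
       [ 0.01279675,  0.16624659,  0.98600117]])}
wrist {'K': array([[286.39381233,   0.        , 256.24819882],
       [  0.        , 286.39381233, 188.74669199],
       [  0.        ,   0.        ,   1.        ]]), 'k1': -0.0256509105235993, 'T_tool_cam': array([[-4.17222602e-04, -9.50464847e-01, -3.10831787e-01,
        -7.94510798e-02],
       [ 1.34244087e-05,  3.10831809e-01, -9.50464932e-01,
        -1.42549779e-01],
       [ 9.99999913e-01, -4.00728185e-04, -1.16926628e-04,
         1.51549761e-04],
       [ 0.00000000e+00,  0.00000000e+00,  0.00000000e+00,
         1.00000000e+00]])}
```

View pics/side0.png

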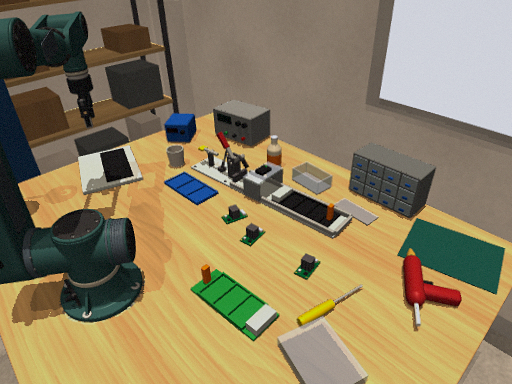

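View pics/top0.png

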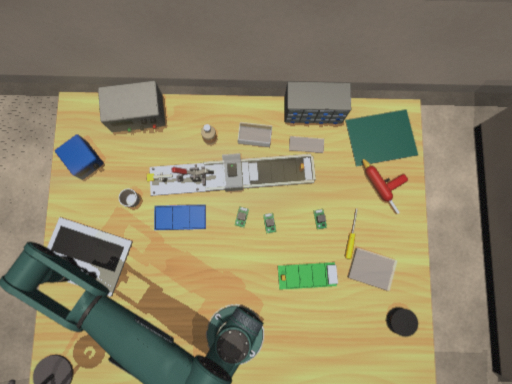

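View pics/wrist0.png

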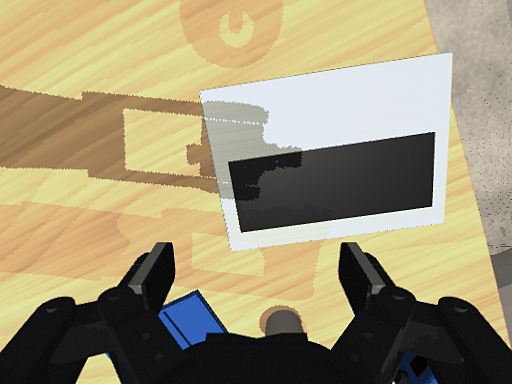

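```bash
cat > h.py <<'E'
from rig import manip
import cv2,numpy as np
np.set_printoptions(precision=4,suppress=True)
def campose(n,s=None):
    c=manip.calibration(n)
    if n=="wrist":
        s=s or manip.observe(); T=np.eye(4);T[:3,:3]=s["tcp_rot"];T[:3,3]=s["ee_pos"]
        M=T@c["T_tool_cam"]; return c,M[:3,:3],M[:3,3]
    return c,np.array(c["attitude"]),np.array(c["eye"])
def ray(cp,uv):
    c,R,e=cp
    K=c["K"]; p=np.array([[uv]],float)
    # distortion: (1+k1 r^2)
    q=cv2.undistortPoints(p,K,np.array([c["k1"],0,0,0,0]))[0,0]
    d=R@np.array([q[0],-q[1],-1.0]); return e,d
def atz(cp,uv,z):
    e,d=ray(cp,uv); return e+d*(z-e[2])/d[2]
def proj(cp,P):
    c,R,e=cp; q=R.T@(np.asarray(P,float)-e); a=np.array([q[0]/-q[2],-q[1]/-q[2]]); a=a*(1+c["k1"]*(a@a))
    return c["K"][:2,:2]@a+c["K"][:2,2]
def tri(rs):
    A=np.zeros((3,3));b=np.zeros(3)
    for e,d in rs:
        d=d/np.linalg.norm(d);P=np.eye(3)-np.outer(d,d);A+=P;b+=P@e
    X=np.linalg.solve(A,b)
    return X,[np.linalg.norm((np.eye(3)-np.outer(d,d)/(d@d))@(X-e)) for e,d in rs]
def snap(n,name):
    cp=campose(n); im,d=manip.grab_frame(n); cv2.imwrite(f"pics/{name}.png",im[:,:,::-1]); return cp,im,d
def cloud(cp,d):
    c,R,e=cp; v,u=np.mgrid[0:384,0:512]; p=np.stack([u,v],-1).reshape(-1,1,2).astype(float)
    q=cv2.undistortPoints(p,c["K"],np.array([c["k1"],0,0,0,0]))[:,0]
    z=d.reshape(-1,1); X=np.c_[q[:,:1]*z,-q[:,1:]*z,-z]@R.T+e
    return X.reshape(384,512,3)
E
python3 - <<'E'
from h import *
Z=dict(fixture=0,bridge_mid=.075,carrier_mid=.016,carrier_knob=.053,handle_pivot=.085,handle_press=None,release_pivot=.072,release_press=.077,tray=0,board0_mid=.0195,board1_mid=.0195,board2_mid=.0195,board3_mid=.0195)
cps={n:campose(n) for n in["top","side"]}
for q,z in Z.items():
    for n in["top","side"]:
        for r in manip.mark_of(n,q)[:4]:
            print(q,n,np.round(r["p"],2),np.round(r["uv"],1), atz(cps[n],r["uv"],z) if z is not None else '')
E
```

```text
fixture top 0.6 [229.2 174. ] [0.6156 0.0367 0.    ]
fixture top 0.54 [353.2 232.4] [ 0.3905 -0.456   0.    ]
fixture side 0.67 [256.6 190.6] [0.5951 0.0413 0.    ]
bridge_mid top 0.81 [231.  173.8] [0.5997 0.0261 0.075 ]
bridge_mid top 0.71 [271.5 221.7] [ 0.419  -0.1303  0.075 ]
bridge_mid top 0.37 [177.4 169.4] [0.6128 0.231  0.075 ]
bridge_mid side 0.66 [266.6 172.6] [0.6211 0.0163 0.075 ]
bridge_mid side 0.18 [187.9 190.2] [0.3652 0.1196 0.075 ]
carrier_mid top 0.75 [279.7 174.6] [ 0.6135 -0.1646  0.016 ]
carrier_mid top 0.72 [307.4 272.6] [ 0.2327 -0.2725  0.016 ]
carrier_mid side 0.94 [305.4 206.8] [ 0.6284 -0.1565  0.016 ]
carrier_mid side 0.59 [232.  301.7] [ 0.2116 -0.2802  0.016 ]
carrier_knob top 0.97 [298.8 164.8] [ 0.6457 -0.236   0.053 ]
carrier_knob top 0.46 [308.1 141.4] [ 0.7411 -0.2729  0.053 ]
carrier_knob side 0.94 [205.4 269.3] [ 0.2106 -0.1803  0.053 ]
carrier_knob side 0.64 [332.2 206.9] [ 0.6478 -0.2456  0.053 ]
handle_pivot top 0.77 [194.3 173.8] [0.5947 0.1645 0.085 ]
handle_pivot top 0.71 [352.5 232.4] [ 0.3836 -0.431   0.085 ]
handle_pivot side 0.65 [231.
[... 848 characters left out ...]
0.78 [235.4 208.5] [ 0.4568 -0.0058  0.0195]
board0_mid side 0.16 [201.1 146.6] [0.6353 0.4303 0.0195]
board1_mid top 0.67 [270.5 224. ] [ 0.4158 -0.1297  0.0195]
board1_mid top 0.51 [351.7 232.8] [ 0.3873 -0.4449  0.0195]
board1_mid side 0.87 [252.9 232.5] [ 0.4175 -0.1322  0.0195]
board1_mid side 0.58 [209.2 153.3] [0.6235 0.357  0.0195]
board2_mid top 0.47 [319.7 219. ] [ 0.4387 -0.3213  0.0195]
board2_mid side 0.95 [310.6 265.6] [ 0.4364 -0.3381  0.0195]
board3_mid side 0.71 [256.1 190.1] [0.5768 0.0238 0.0195]
board3_mid side 0.69 [265.  173.2] [0.6769 0.0819 0.0195]
board3_mid side 0.65 [250.5 233.7] [ 0.4088 -0.1312  0.0195]
board3_mid side 0.56 [308.3 260.9] [ 0.4454 -0.3226  0.0195]
```

```bash
cat >> h.py <<'E'
from scipy.spatial.transform import Rotation as Ro
def Ryaw(a): # tool z at world yaw a, pointing down
    z=np.array([np.cos(a),np.sin(a),0]);y=np.array([0,0,-1.]);return np.c_[np.cross(y,z),y,z]
def go(P,a,s=None,R=None):
    s=s or manip.observe(); R0=s["tcp_rot"]; R1=Ryaw(a) if R is None else R
    print("t",round(s["t"],2),"dp",np.round(R0.T@(np.array(P)-s["ee_pos"])*100,2),"tw",np.round(Ro.from_matrix(R0.T@R1).as_rotvec(),3),"rows",np.linalg.norm(np.array(P)-s["ee_pos"])/.0417)
E
python3 -c "
from h import *
go((.42,-.02,.25),0)"
```

```text
t 1.45 dp [ 38.71  -1.87 -38.58] tw [-0.     1.122 -0.   ] rows 13.113314295876375
```

Emit:
apply_moves:
  series:
    - {"dp":[38.7,-1.9,-38.6],"twist":[0,1.122,0]}
    - {"dp":[38.7,-1.9,-38.6],"twist":[0,1.122,0]}
    - {"dp":[38.7,-1.9,-38.6],"twist":[0,1.122,0]}
    - {"dp":[38.7,-1.9,-38.6],"twist":[0,1.122,0]}
    - {"dp":[38.7,-1.9,-38.6],"twist":[0,1.122,0]}
    - {"dp":[38.7,-1.9,-38.6],"twist":[0,1.122,0]}
    - {"dp":[38.7,-1.9,-38.6],"twist":[0,1.122,0]}
    - {"dp":[38.7,-1.9,-38.6],"twist":[0,1.122,0]}
    - {"dp":[38.7,-1.9,-38.6],"twist":[0,1.122,0]}
    - {"dp":[38.7,-1.9,-38.6],"twist":[0,1.122,0]}

```text
t: 2.28
ee_pos: [0.3768, 0.1008, 0.2463]
tcp_rot: [[-0.004, 0.002, 1.0], [-1.0, 0.0, -0.004], [-0.0, -1.0, 0.002]]
wrist_force: [1.7, 0.1, -0.0]
width: 0.0851
```

```bash
python3 -c "
from h import *
go((.45,-.02,.28),0)
snap('wrist','w1')"
```

```text
t 2.28 dp [12.05 -3.37  7.37] tw [-0.002 -0.004 -0.   ] rows 3.482747723739352
```

Emit:
apply_moves:
  series:
    - {"dp":[12,-3.4,7.3],"twist":[0,0,0]}
    - {"dp":[12,-3.4,7.3],"twist":[0,0,0]}
    - {"dp":[12,-3.4,7.3],"twist":[0,0,0]}
    - {"dp":[12,-3.4,7.3],"twist":[0,0,0]}
    - {"dp":[12,-3.4,7.3],"twist":[0,0,0]}
    - {"dp":[12,-3.4,7.3],"twist":[0,0,0]}

```text
t: 2.83
ee_pos: [0.4499, -0.0177, 0.2797]
tcp_rot: [[-0.002, -0.001, 1.0], [-1.0, 0.001, -0.002], [-0.001, -1.0, -0.001]]
wrist_force: [-0.5, 0.1, -0.1]
width: 0.0852
```

```bash
python3 -c "
from h import *
cp,im,d=snap('wrist','w2');np.savez('pics/w2.npz',d=d,R=cp[1],e=cp[2],im=im)
print(manip.observe()['ee_pos'])
for q,z in dict(board0_mid=.0195,board1_mid=.0195,board2_mid=.0195,board3_mid=.0195,carrier_mid=.016,carrier_knob=.053,bridge_mid=.075).items():
  for r in manip.mark_of('wrist',q)[:4]: print(q,round(r['p'],2),np.round(r['uv']),atz(cp,r['uv'],z))
"
```

```text
[ 0.4494 -0.0169  0.2795]
board0_mid 0.78 [250. 153.] [ 0.4419 -0.0163  0.0195]
board1_mid 0.87 [236. 224.] [ 0.4182 -0.1265  0.0195]
board2_mid 0.8 [248. 328.] [ 0.4355 -0.3275  0.0195]
board2_mid 0.41 [251. 152.] [ 0.4427 -0.0148  0.0195]
carrier_mid 0.79 [368. 238.] [ 0.6277 -0.153   0.016 ]
carrier_mid 0.7 [125. 294.] [ 0.2248 -0.2606  0.016 ]
carrier_knob 0.84 [ 99. 258.] [ 0.2161 -0.1666  0.053 ]
bridge_mid 0.97 [391. 129.] [0.612  0.0236 0.075 ]
```

View pics/w2.png

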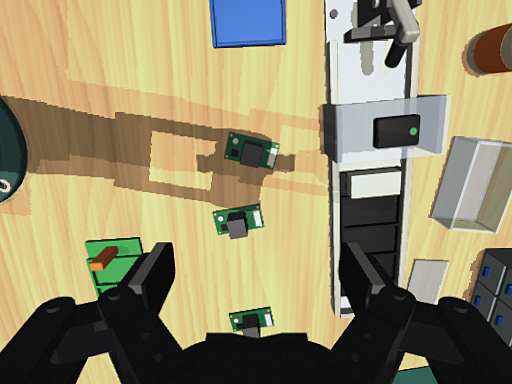

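```bash
cat >> h.py <<'E'
def boards(cp,im,d,verbose=True):
    X=cloud(cp,d); hsv=cv2.cvtColor(im,cv2.COLOR_RGB2HSV)
    m=((d>0)&(X[...,2]>-.005)&(X[...,2]<.06)).astype(np.uint8)
    g=((hsv[...,0]>35)&(hsv[...,0]<95)&(hsv[...,1]>90)).astype(np.uint8)&m
    return X,hsv,g
E
python3 - <<'E'
from h import *
f=np.load('pics/w2.npz'); c=manip.calibration('wrist'); cp=(c,f['R'],f['e']); im=f['im'];d=f['d']
X,hsv,g=boards(cp,im,d)
print(d.min(),d.max())
for (b) in [(.4419,-.0163),(.4182,-.1265),(.4355,-.3275)]:
    near=(np.hypot(X[...,0]-b[0],X[...,1]-b[1])<.06)&(d>0)
    gg=(g>0)&near
    P=X[gg]; print('green',gg.sum(),'z',np.percentile(P[:,2],[5,50,95]))
    top=near&(X[...,2]>.034)&(X[...,2]<.048)
    T=X[top]; print('top n',top.sum(),'z',np.median(T[:,2]) if len(T) else None)
    for nm,A in(('g',P),('t',T)):
        r=cv2.minAreaRect(A[:,:2].astype(np.float32)); print(nm,np.array(r[0]),np.array(r[1]),r[2])
fl=X[(d>0)&(abs(X[...,2])<.01)&(X[...,0]<.4)]; A=np.c_[fl[:,:2],np.ones(len(fl))]; print('plane',np.linalg.lstsq(A,fl[:,2],rcond=None)[0])
# fixture
big=cv2.resize(im[:,300:440],None,fx=3,fy=2,interpolation=cv2.INTER_CUBIC)
R=X[(d>0)&(X[...,2]>.021)&(X[...,2]<.028)&(X[...,0]>.54)&(X[...,0]<.7)&(X[...,1]<.02)&(X[...,1]>-.4)]
for y in np.arange(-.35,.02,.03):
    q=R[abs(R[:,1]-y)<.006][:,0]; q=np.sort(q)
    if len(q): print(round(y,2),len(q), q[0],q[-1], np.histogram(q,np.arange(.54,.71,.01))[0])
E
```

```text
0.0 0.57656133
green 650 z [0.0034 0.0048 0.0066]
top n 436 z 0.03878251037383462
g [ 0.443  -0.0155] [0.0392 0.0756] 76.51170349121094
t [ 0.4432 -0.0154] [0.0303 0.0277] 75.90116119384766
green 538 z [0.0035 0.005  0.007 ]
top n 352 z 0.03875690970595144
g [ 0.4203 -0.1254] [0.0767 0.0402] 10.557988166809082
t [ 0.4215 -0.1255] [0.0275 0.0311] 8.107470512390137
green 402 z [0.0018 0.005  0.0069]
top n 181 z 0.03857730172569396
g [ 0.4396 -0.3237] [0.0773 0.0402] 10.002483367919922
t [ 0.4404 -0.3199] [0.0277 0.0255] 10.817642211914062
plane [ 0.0004 -0.0012 -0.0001]
-0.29 67 0.5827883957320457 0.6182811543136018 [ 0  0  0  0 27 14 14 12  0  0  0  0  0  0  0  0]
-0.26 32 0.5800038658508986 0.5892409498059342 [ 0  0  0  0 32  0  0  0  0  0  0  0  0  0  0  0]
-0.23 92 0.5767224370979243 0.6934958564290066 [ 0  0  0 12 23  0  0  0  0  0  0  0  0 10 33 14]
-0.2 92 0.5735326378121889 0.6894205965326994 [ 0  0  0 28  4  0  0  0  0  0  0  0  0 21 39  0]
-0.17 113 0.5722139124323729 0.6881254429679673 [ 0  0  0 32  4  0  0  0  0  0  0  0  6 37 34  0]
-0.14 141 0.5699451824424773 0.6865455866648782 [ 0  0  3 41 20  2  0  0  0  0  0  0 10 42 23  0]
-0.11 150 0.5658190575871103 0.6831111971658212 [ 0  0 20 38 14  0  0  0  0  0  0  0 23 41 14  0]
-0.08 195 0.5631258987016834 0.679553652473846 [ 0  0 40 27 18  4  2  6  2  3  6  2 37 48  0  0]
-0.05 129 0.5598375398849749 0.6774087254432074 [ 0  1 55  2 10  0  0  0  0  0  0  0 26 35  0  0]
-0.02 28 0.5487499761855255 0.6735645747228671 [ 6  1  0  0  0  0  0  0  0  0  0  0 15  6  0  0]
0.01 9 0.5461402180579624 0.5471978199835034 [9 0 0 0 0 0 0 0 0 0 0 0 0 0 0 0]
```

```bash
python3 - <<'E'
from h import *
f=np.load('pics/w2.npz'); c=manip.calibration('wrist'); cp=(c,f['R'],f['e']); im=f['im'];d=f['d']
X,hsv,g=boards(cp,im,d)
inn=(d>0)&(X[...,0]>.5)&(X[...,0]<.75)
T=X[inn&(abs(X[...,2]-.038)<.0025)&(X[...,1]<.05)]
r=cv2.minAreaRect(T[:,:2].astype(np.float32)); print(len(T),r)
a=np.array([-.0915,1]);a/=np.linalg.norm(a)
print('block along',np.percentile(T[:,:2]@a,[1,50,99]),np.percentile(T[:,:2]@np.array([a[1],-a[0]]),[1,50,99]))
for z in(.075,.097,.080,.085):
    B=X[inn&(abs(X[...,2]-z)<.002)&(X[...,1]<.08)]
    if len(B)>20: print(z,len(B),np.percentile(B[:,:2]@a,[1,50,99]),np.percentile(B[:,:2]@np.array([a[1],-a[0]]),[1,50,99]))
# rails outer edges: fit
L=[];Rr=[]
R=X[inn&(X[...,2]>.021)&(X[...,2]<.026)]
for y in np.arange(-.24,-.04,.006):
    q=R[abs(R[:,1]-y)<.004][:,0]
    if len(q)<5: continue
    L.append((y,q.min()));
    if y>-.22: Rr.append((y,q.max()))
for l in(L,Rr):
    l=np.array(l);p=np.polyfit(l[:,0],l[:,1],1);print(p,np.polyval(p,-.14),np.std(l[:,1]-np.polyval(p,l[:,0])))
# carrier dark walls? tops z .024
E
```

```text
1425 ((0.6441856026649475, -0.03833930939435959), (0.12991458177566528, 0.23674529790878296), 78.33157348632812)
block along [-0.1751 -0.113  -0.0226] [0.5452 0.6163 0.7378]
0.075 53 [-0.066  -0.0297  0.0026] [0.5435 0.5453 0.6737]
0.097 1244 [-0.0493 -0.032  -0.016 ] [0.5859 0.6088 0.6336]
0.08 531 [-0.0675 -0.0282  0.0026] [0.5438 0.5867 0.6756]
0.085 2615 [-0.0664 -0.0275  0.0013] [0.5456 0.6088 0.6745]
[-0.0904  0.5561] 0.5687881077592334 0.0005742201389199345
[0.3877 0.7614] 0.7070836835720471 0.011646800639441103
```

```bash
python3 - <<'E'
from h import *
f=np.load('pics/w2.npz'); c=manip.calibration('wrist'); cp=(c,f['R'],f['e']); im=f['im'];d=f['d']
X,hsv,g=boards(cp,im,d)
a=np.array([-.0904,1]);a/=np.linalg.norm(a);n=np.array([a[1],-a[0]])
s=X[...,:2]@a;u=X[...,:2]@n-.6115
inn=(d>0)&(abs(u)<.04)&(s<.0)&(s>-.2)
T=inn&(abs(X[...,2]-.038)<.002)
print('block',T.sum(),np.percentile(s[T],[1,50,99]),np.percentile(u[T],[1,50,99]))
# profile down the middle
for s0 in np.arange(-.36,.0,.004):
    k=(d>0)&(abs(u)<.03)&(abs(s-s0)<.002)
    if k.sum()>3: print(round(s0,3),k.sum(),np.round(np.percentile(X[...,2][k],[10,50,90]),4))
E
python3 -c "
from h import *
go((.443,-.0155,.08),-.236)
go((.443,-.0155,.010),-.236)"
```

```text
block 1142 [-0.1298 -0.1126 -0.0962] [-0.0354 -0.0004  0.0337]
-0.356 4 [0.0238 0.0239 0.0249]
-0.352 10 [0.0233 0.0239 0.0252]
-0.348 30 [0.0086 0.0182 0.0244]
-0.344 11 [0.0073 0.0085 0.0181]
-0.34 5 [0.0072 0.0077 0.008 ]
-0.268 4 [0.0167 0.0175 0.0177]
-0.264 7 [0.0157 0.0163 0.0169]
-0.26 11 [0.0155 0.0161 0.0172]
-0.256 15 [0.0155 0.0159 0.0168]
-0.252 15 [0.0155 0.0163 0.0171]
-0.248 21 [0.0154 0.0161 0.0169]
-0.244 13 [0.0157 0.0162 0.0178]
-0.24 9 [0.0229 0.0235 0.024 ]
-0.236 79 [0.0165 0.0219 0.0246]
-0.232 54 [0.0151 0.0161 0.017 ]
-0.228 53 [0.0153 0.016  0.0168]
-0.224 56 [0.0154 0.0161 0.0171]
-0.22 62 [0.0151 0.0162 0.0171]
-0.216 68 [0.015  0.0163 0.0171]
-0.212 81 [0.0153 0.0161 0.0172]
-0.208 87 [0.015  0.016  0.0168]
-0.204 84 [0.0152 0.0161 0.017 ]
-0.2 84 [0.015  0.016  0.0172]
-0.196 88 [0.0151 0.0162 0.0172]
-0.192 47 [0.0155 0.0161 0.017 ]
-0.188 31 [0.023  0.0242 0.0253]
-0.184 187 [0.0159 0.0212 0.0247]
-0.18 90 [0.015  0.0161 0.0172]
-0.176 87 [0.0153 0.016  0.017 ]
-0.172 93 [0.0149 0.0161 0.017 ]
-0.168 94 [0.0151 0.016  0.0171]
-0.164 88 [0.015  0.016  
[... 639 characters left out ...]
5]
-0.064 161 [0.082  0.0829 0.0839]
-0.06 159 [0.082  0.083  0.0839]
-0.056 166 [0.082  0.083  0.0839]
-0.052 88 [0.0821 0.083  0.0842]
-0.048 132 [0.0842 0.0964 0.0976]
-0.044 174 [0.0883 0.097  0.098 ]
-0.04 178 [0.0882 0.0968 0.098 ]
-0.036 168 [0.0902 0.097  0.0983]
-0.032 185 [0.0888 0.097  0.0996]
-0.028 176 [0.0914 0.0971 0.0984]
-0.024 190 [0.0871 0.097  0.0979]
-0.02 183 [0.0897 0.0969 0.0978]
-0.016 251 [0.0825 0.0947 0.0972]
-0.012 179 [0.082  0.0831 0.0841]
-0.008 187 [0.0822 0.0831 0.084 ]
-0.004 187 [0.0821 0.083  0.0839]
t 3.23 dp [-0.1  19.98 -0.64] tw [-0.     0.238 -0.   ] rows 4.793773777573128
t 3.23 dp [-0.1  26.98 -0.64] tw [-0.     0.238 -0.   ] rows 6.471792352221035
```

Emit:
apply_moves:
  series:
    - {"dp":[-0.1,4,-0.64],"twist":[0,0.12,0]}
    - {"dp":[-0.1,8,-0.64],"twist":[0,0.238,0]}
    - {"dp":[-0.1,12,-0.64],"twist":[0,0.238,0]}
    - {"dp":[-0.1,16,-0.64],"twist":[0,0.238,0]}
    - {"dp":[-0.1,20,-0.64],"twist":[0,0.238,0]}
    - {"dp":[-0.1,23,-0.64],"twist":[0,0.238,0]}
    - {"dp":[-0.1,25,-0.64],"twist":[0,0.238,0]}
    - {"dp":[-0.1,26.8,-0.64],"twist":[0,0.238,0]}
    - {"dp":[-0.1,26.8,-0.64],"twist":[0,0.238,0]}
  claw: 0.75

```text
t: 3.98
ee_pos: [0.4395, -0.0153, 0.0077]
tcp_rot: [[-0.235, -0.009, 0.972], [-0.972, 0.002, -0.235], [0.001, -1.0, -0.009]]
wrist_force: [-0.7, -0.6, 0.5]
width: 0.0643
```

```bash
python3 -c "
from h import *
go((.443,-.0155,.011),-.236);snap('wrist','w3')"
```

```text
t 3.98 dp [-0.07 -0.34  0.34] tw [ 0.009 -0.001  0.001] rows 0.11536476225851836
```

View pics/w3.png

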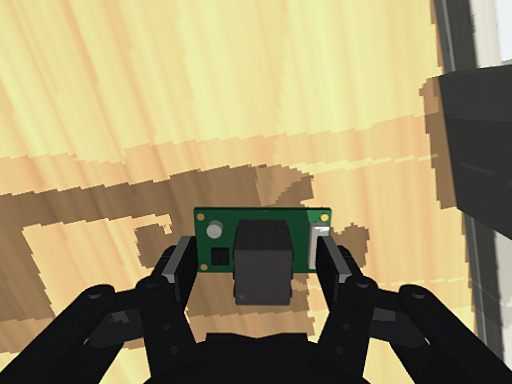

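Emit:
apply_moves:
  series:
    - {"dp":[0,0,0]}
    - {"dp":[0,0,0]}
    - {"dp":[0,0,0]}
    - {"dp":[0,0,0]}
    - {"dp":[0,0,0]}
    - {"dp":[0,0,0]}
  claw: 0
  squeeze: 60

```text
$.series[0]: bad value
```

```bash
python3 -c "
from h import *
go((.443,-.0155,.09),-.236);go((.6228,-.1041,.09),.0902);go((.6228,-.1041,.0275),.0902)"
```

```text
t 4.03 dp [-0.05 -8.01  0.13] tw [ 0.005 -0.001  0.   ] rows 1.921130503516126
t 4.03 dp [ 4.33 -8.11 19.69] tw [ 0.005 -0.328 -0.001] rows 5.210165765828505
t 4.03 dp [ 4.33 -1.86 19.72] tw [ 0.005 -0.328 -0.001] rows 4.861568875770234
```

Twist is required.

Emit:
apply_moves:
  series:
    - {"dp":[0,0,0],"twist":[0,0,0]}
    - {"dp":[0,0,0],"twist":[0,0,0]}
    - {"dp":[0,0,0],"twist":[0,0,0]}
    - {"dp":[0,0,0],"twist":[0,0,0]}
    - {"dp":[0,0,0],"twist":[0,0,0]}
    - {"dp":[0,0,0],"twist":[0,0,0]}
  claw: 0
  squeeze: 60

```text
t: 4.53
ee_pos: [0.445, -0.0165, 0.0138]
tcp_rot: [[-0.236, 0.004, 0.972], [-0.972, -0.0, -0.236], [-0.001, -1.0, 0.004]]
wrist_force: [-0.3, 0.3, 6.2]
width: 0.0252
```

```bash
python3 -c "
from h import *
go((.443,-.0155,.09),-.236);go((.6228,-.1041,.09),.0902);go((.6228,-.1041,.0275),.0902)"
```

```text
t 4.53 dp [-0.06 -7.62 -0.18] tw [-0.004 -0.002 -0.001] rows 1.8279499554230652
t 4.53 dp [ 4.31 -7.54 19.38] tw [-0.004 -0.328  0.   ] rows 5.092811754611292
t 4.53 dp [ 4.32 -1.29 19.35] tw [-0.004 -0.328  0.   ] rows 4.765079257077503
```

Emit:
apply_moves:
  series:
    - {"dp":[0,-2,0],"twist":[0,0,0]}
    - {"dp":[0,-5,0],"twist":[0,0,0]}
    - {"dp":[0,-7.6,0],"twist":[0,0,0]}
    - {"dp":[0.5,-7.6,3],"twist":[0,-0.06,0]}
    - {"dp":[1.5,-7.6,7],"twist":[0,-0.15,0]}
    - {"dp":[2.5,-7.6,11],"twist":[0,-0.25,0]}
    - {"dp":[3.5,-7.6,15],"twist":[0,-0.328,0]}
    - {"dp":[4.1,-7.6,18],"twist":[0,-0.328,0]}
    - {"dp":[4.3,-7.6,19.4],"twist":[0,-0.328,0]}
    - {"dp":[4.3,-7.6,19.4],"twist":[0,-0.328,0]}

```text
t: 5.37
ee_pos: [0.624, -0.1056, 0.0869]
tcp_rot: [[0.088, 0.001, 0.996], [-0.996, -0.0, 0.088], [0.001, -1.0, 0.001]]
wrist_force: [-0.3, 0.1, -1.3]
width: 0.025
```

Emit:
apply_moves:
  series:
    - {"dp":[0,0,0],"twist":[0,0,0]}
    - {"dp":[0,0,0],"twist":[0,0,0]}
    - {"dp":[0,0,0],"twist":[0,0,0]}

```text
t: 5.62
ee_pos: [0.6206, -0.1032, 0.0877]
tcp_rot: [[0.09, -0.001, 0.996], [-0.996, 0.0, 0.09], [-0.001, -1.0, -0.001]]
wrist_force: [-0.0, 0.1, -1.2]
width: 0.025
```

```bash
python3 -c "
from h import *
go((.6228,-.1041,.045),.0902);go((.6228,-.1041,.0285),.0902);snap('wrist','w4')"
```

```text
t 5.62 dp [0.12 4.27 0.22] tw [ 0.001  0.    -0.001] rows 1.0249521790566822
t 5.62 dp [0.12 5.92 0.22] tw [ 0.001  0.    -0.001] rows 1.420172558032671
```

View pics/w4.png

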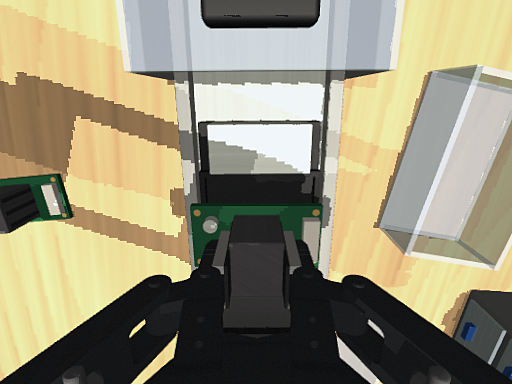

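```bash
cat >> h.py <<'E'
def held(name='h'):
    s=manip.observe(); cp=campose('wrist',s); im,d=manip.grab_frame('wrist'); cv2.imwrite(f'pics/{name}.png',im[:,:,::-1])
    X=cloud(cp,d); L=(X-s['ee_pos'])@s['tcp_rot']; hsv=cv2.cvtColor(im,cv2.COLOR_RGB2HSV)
    g=(hsv[...,0]>35)&(hsv[...,0]<95)&(hsv[...,1]>90)&(d>0)&(abs(L[...,1])<.03)&(abs(L[...,0])<.05)&(abs(L[...,2])<.06)
    P=L[g]; 
    if len(P)<30: print('no board',len(P)); return
    f=P[P[:,0]>np.percentile(P[:,0],99)-.001]
    print('n',len(P),'front x',np.percentile(P[:,0],[98,99.5]),'z',np.percentile(P[:,2],[1,99]),'y(down)',np.percentile(P[:,1],[5,50,95]))
    print('slope',np.polyfit(P[:,2],P[:,1],1)[0], np.polyfit(P[:,0],P[:,1],1)[0])
E
python3 -c "
from h import *
held('w5')"
```

```text
n 2888 front x [0.0127 0.0184] z [-0.0372  0.0375] y(down) [0.0079 0.009  0.0115]
slope 0.003536969239766043 -0.04246248768425621
```

Emit:
apply_moves:
  series:
    - {"dp":[0.1,2,0.2],"twist":[0,0,0]}
    - {"dp":[0.1,3.5,0.2],"twist":[0,0,0]}
    - {"dp":[0.1,4.5,0.2],"twist":[0,0,0]}
    - {"dp":[0.1,5.2,0.2],"twist":[0,0,0]}
    - {"dp":[0.1,5.7,0.2],"twist":[0,0,0]}
    - {"dp":[0.1,5.7,0.2],"twist":[0,0,0]}
    - {"dp":[0.1,5.7,0.2],"twist":[0,0,0]}

```text
t: 6.3
ee_pos: [0.6242, -0.1047, 0.0315]
tcp_rot: [[0.09, 0.001, 0.996], [-0.996, -0.0, 0.09], [0.0, -1.0, 0.001]]
wrist_force: [-0.4, 0.1, -1.2]
width: 0.025
```

```bash
python3 -c "
from h import *
go((.6228,-.1041,.030),.0902);held('w6')"
```

```text
t 6.3 dp [-0.07  0.15 -0.14] tw [-0.001 -0.     0.   ] rows 0.05159522627676951
n 3018 front x [0.0143 0.0192] z [-0.0393  0.0382] y(down) [0.0079 0.0091 0.0121]
slope 0.0007232636264161598 -0.02916046798769128
```

View pics/w6.png

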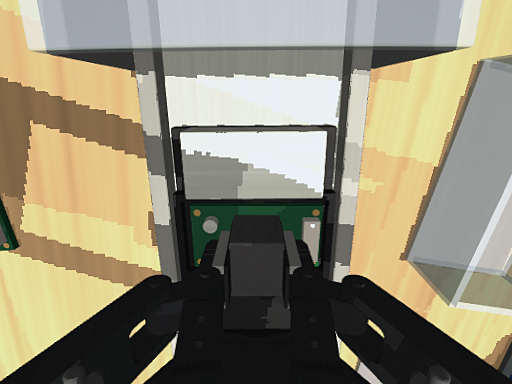

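Emit:
apply_moves:
  series:
    - {"dp":[0,0.2,-0.1],"twist":[0,0,0]}
    - {"dp":[0,0.2,-0.1],"twist":[0,0,0]}
    - {"dp":[0,0.2,-0.1],"twist":[0,0,0]}

```text
t: 6.6
ee_pos: [0.6237, -0.105, 0.0299]
tcp_rot: [[0.09, 0.003, 0.996], [-0.996, -0.001, 0.09], [0.001, -1.0, 0.002]]
wrist_force: [1.5, -0.4, 1.1]
width: 0.0249
```

Emit:
apply_moves:
  series:
    - {"dp":[0,0,0],"twist":[0,0,0]}
    - {"dp":[0,0,0],"twist":[0,0,0]}
    - {"dp":[0,0,0],"twist":[0,0,0]}
    - {"dp":[0,-1,0],"twist":[0,0,0]}
    - {"dp":[0,-4,0],"twist":[0,0,0]}
    - {"dp":[0,-8,0],"twist":[0,0,0]}
    - {"dp":[0,-12,0],"twist":[0,0,0]}
    - {"dp":[0,-12,0],"twist":[0,0,0]}
  claw: 0.65

```text
t: 7.27
ee_pos: [0.6276, -0.1059, 0.1609]
tcp_rot: [[0.09, 0.019, 0.996], [-0.996, -0.005, 0.09], [0.006, -1.0, 0.018]]
wrist_force: [1.0, -1.1, 2.2]
width: 0.0555
```

```bash
python3 -c "
from h import *
go((.4203,-.1254,.09),.184);go((.4203,-.1254,.013),.184);snap('wrist','w7')"
```

```text
t 7.27 dp [  0.03   6.71 -20.94] tw [-0.018 -0.094  0.007] rows 5.274168555545211
t 7.27 dp [ -0.02  14.41 -21.08] tw [-0.018 -0.094  0.007] rows 6.124173149284655
```

View pics/w7.png

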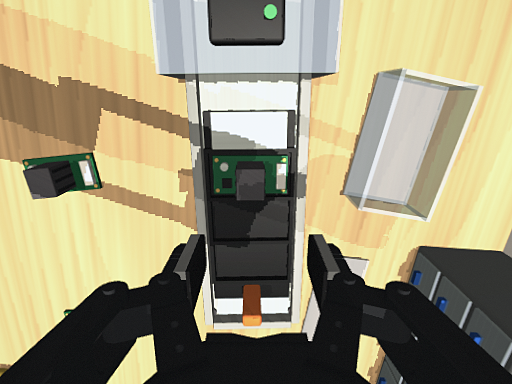

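Emit:
apply_moves:
  series:
    - {"dp":[0,4,-14],"twist":[0,-0.09,0]}
    - {"dp":[0,4,-14],"twist":[0,-0.09,0]}
    - {"dp":[0,4,-14],"twist":[0,-0.09,0]}
    - {"dp":[0,4,-14],"twist":[0,-0.09,0]}
    - {"dp":[0,4,-14],"twist":[0,-0.09,0]}
    - {"dp":[0,4,-14],"twist":[0,-0.09,0]}
    - {"dp":[0,4,-14],"twist":[0,-0.09,0]}
  claw: 0.75

```text
t: 7.9
ee_pos: [0.4841, -0.1175, 0.1094]
tcp_rot: [[0.179, 0.002, 0.984], [-0.984, -0.0, 0.179], [0.001, -1.0, 0.002]]
wrist_force: [0.7, -0.3, -0.2]
width: 0.0639
```

```bash
cat >> h.py <<'E'
def meas(b,name,zb=0,r=.06):
    s=manip.observe(); cp=campose('wrist',s); im,d=manip.grab_frame('wrist'); cv2.imwrite(f'pics/{name}.png',im[:,:,::-1])
    X=cloud(cp,d);hsv=cv2.cvtColor(im,cv2.COLOR_RGB2HSV)
    near=(np.hypot(X[...,0]-b[0],X[...,1]-b[1])<r)&(d>0)
    g=near&(hsv[...,0]>35)&(hsv[...,0]<95)&(hsv[...,1]>90)&(abs(X[...,2]-zb-.005)<.006)
    t=near&(abs(X[...,2]-zb-.039)<.004)
    out=None
    for nm,k in(('g',g),('t',t)):
        P=X[k]
        if len(P)<20: print(nm,'few',len(P)); continue
        c,(w,h),a=cv2.minAreaRect(P[:,:2].astype(np.float32))
        if nm=='g':
            a=np.radians(a if w>h else a+90); a=(a+np.pi/2)%np.pi-np.pi/2
        print(nm,len(P),np.array(c),np.array([w,h]),a,'z',np.median(P[:,2]))
        if nm=='g': out=(c[0],c[1],a)
    return out
E
python3 -c "
from h import *
o=meas((.4203,-.1254),'w8')
go((o[0],o[1],.013),o[2])"
```

```text
g 1526 [ 0.4211 -0.1269] [0.0765 0.0421] 0.18321561265666153 z 0.004928853307314379
t 1251 [ 0.421  -0.1257] [0.0285 0.0304] 10.961657524108887 z 0.0388157952993759
t 7.95 dp [-0.22  9.64 -6.43] tw [-0.002 -0.003  0.001] rows 2.780056277917297
```

Emit:
apply_moves:
  series:
    - {"dp":[-0.3,1,-4],"twist":[0,0,0]}
    - {"dp":[-0.3,3,-6.4],"twist":[0,0,0]}
    - {"dp":[-0.3,6,-6.4],"twist":[0,0,0]}
    - {"dp":[-0.3,8,-6.4],"twist":[0,0,0]}
    - {"dp":[-0.3,9.6,-6.4],"twist":[0,0,0]}
    - {"dp":[-0.3,9.6,-6.4],"twist":[0,0,0]}
    - {"dp":[-0.3,9.6,-6.4],"twist":[0,0,0]}

```text
t: 8.53
ee_pos: [0.4204, -0.1258, 0.0127]
tcp_rot: [[0.18, -0.001, 0.984], [-0.984, 0.001, 0.18], [-0.001, -1.0, -0.001]]
wrist_force: [0.5, 0.8, 0.3]
width: 0.0641
```

```bash
python3 -c "
from h import *
go((.421,-.126,.013),.185)"
```

```text
t 8.53 dp [ 0.03 -0.03  0.05] tw [ 0.001 -0.004 -0.001] rows 0.016663543694709636
```

Emit:
apply_moves:
  series:
    - {"dp":[0,0,0],"twist":[0,0,0]}
    - {"dp":[0,0,0],"twist":[0,0,0]}
    - {"dp":[0,0,0],"twist":[0,0,0]}
    - {"dp":[0,0,0],"twist":[0,0,0]}
    - {"dp":[0,0,0],"twist":[0,0,0]}
    - {"dp":[0,0,0],"twist":[0,0,0]}
  claw: 0

```text
t: 9.03
ee_pos: [0.4214, -0.1264, 0.0145]
tcp_rot: [[0.179, 0.004, 0.984], [-0.984, -0.001, 0.179], [0.002, -1.0, 0.003]]
wrist_force: [1.4, -0.7, 6.5]
width: 0.025
```

```bash
python3 -c "
from h import *
go((.6274,-.1549,.09),.0902)"
```

```text
t 9.03 dp [ 6.51 -7.47 19.78] tw [-0.003  0.09   0.002] rows 5.3063622443550384
```

Emit:
apply_moves:
  series:
    - {"dp":[0,-2,0],"twist":[0,0,0]}
    - {"dp":[0,-5,0],"twist":[0,0,0]}
    - {"dp":[0,-7.6,0],"twist":[0,0,0]}
    - {"dp":[1,-7.6,3],"twist":[0,0.03,0]}
    - {"dp":[2.3,-7.6,7],"twist":[0,0.06,0]}
    - {"dp":[3.6,-7.6,11],"twist":[0,0.09,0]}
    - {"dp":[5,-7.6,15],"twist":[0,0.09,0]}
    - {"dp":[6,-7.6,18],"twist":[0,0.09,0]}
    - {"dp":[6.5,-7.6,19.8],"twist":[0,0.09,0]}
    - {"dp":[6.5,-7.6,19.8],"twist":[0,0.09,0]}

```text
t: 9.87
ee_pos: [0.6291, -0.1545, 0.0872]
tcp_rot: [[0.091, 0.001, 0.996], [-0.996, 0.0, 0.091], [-0.0, -1.0, 0.001]]
wrist_force: [-0.2, 0.0, -0.9]
width: 0.0249
```

Emit:
apply_moves:
  series:
    - {"dp":[0,0,0],"twist":[0,0,0]}
    - {"dp":[0,0,0],"twist":[0,0,0]}
    - {"dp":[0,0,0],"twist":[0,0,0]}
    - {"dp":[0,0,0],"twist":[0,0,0]}

```text
t: 10.2
ee_pos: [0.6252, -0.1542, 0.089]
tcp_rot: [[0.09, -0.0, 0.996], [-0.996, 0.0, 0.09], [-0.0, -1.0, -0.0]]
wrist_force: [-0.4, -0.6, -0.8]
width: 0.0245
```

```bash
python3 -c "
from h import *
go((.6274,-.1549,.03),.0902); held('w9')"
```

```text
t 10.2 dp [0.09 5.9  0.21] tw [ 0. -0. -0.] rows 1.414814289337595
n 2916 front x [0.012  0.0179] z [-0.0372  0.0376] y(down) [0.0085 0.0097 0.0122]
slope 0.0018044246987014559 -0.038226585342461816
```

View pics/w9.png

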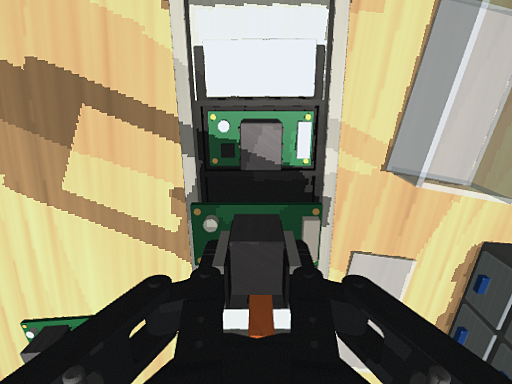

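Emit:
apply_moves:
  series:
    - {"dp":[0.2,2,0.2],"twist":[0,0,0]}
    - {"dp":[0.2,3.5,0.2],"twist":[0,0,0]}
    - {"dp":[0.2,4.5,0.2],"twist":[0,0,0]}
    - {"dp":[0.2,5.2,0.2],"twist":[0,0,0]}
    - {"dp":[0.2,5.7,0.2],"twist":[0,0,0]}
    - {"dp":[0.2,5.9,0.1],"twist":[0,0,0]}
    - {"dp":[0.2,5.9,0.1],"twist":[0,0,0]}
    - {"dp":[0.2,5.9,0.1],"twist":[0,0,0]}

```text
t: 10.92
ee_pos: [0.6279, -0.1564, 0.0306]
tcp_rot: [[0.09, 0.001, 0.996], [-0.996, -0.0, 0.09], [0.001, -1.0, 0.001]]
wrist_force: [0.6, -1.2, 0.0]
width: 0.025
```

```bash
python3 -c "
from h import *
go((.6274,-.1549,.03),.0902); held('w10')"
```

```text
t 10.92 dp [-0.15  0.06 -0.03] tw [-0.001 -0.     0.001] rows 0.04035284908898321
n 4640 front x [0.0116 0.0183] z [-0.0388  0.0383] y(down) [0.0086 0.0097 0.0119]
slope -0.0009185293413935161 -0.001535293767520775
```

View pics/w10.png

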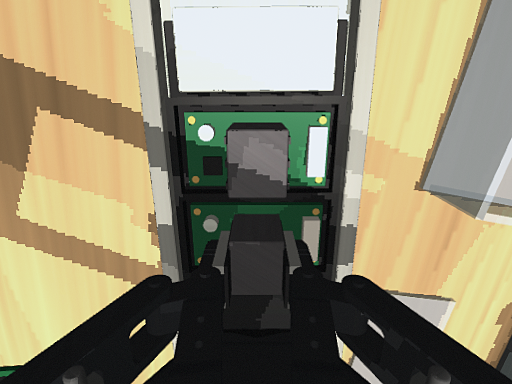

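Seated. Release, rise, and go toward board 2 (via height).

Emit:
apply_moves:
  series:
    - {"dp":[0,0,0],"twist":[0,0,0]}
    - {"dp":[0,0,0],"twist":[0,0,0]}
    - {"dp":[0,0,0],"twist":[0,0,0]}
    - {"dp":[0,-1,0],"twist":[0,0,0]}
    - {"dp":[0,-4,0],"twist":[0,0,0]}
    - {"dp":[0,-8,0],"twist":[0,0,0]}
    - {"dp":[2,-9,-3],"twist":[0,0,0]}
    - {"dp":[4,-9,-7],"twist":[0,-0.08,0]}
    - {"dp":[7,-9,-11],"twist":[0,-0.08,0]}
    - {"dp":[10,-9,-14],"twist":[0,-0.08,0]}
  claw: 0.65

```text
t: 11.8
ee_pos: [0.5038, -0.2596, 0.1215]
tcp_rot: [[0.171, 0.002, 0.985], [-0.985, -0.001, 0.171], [0.001, -1.0, 0.002]]
wrist_force: [0.1, -0.8, -0.3]
width: 0.0553
```

Emit:
apply_moves:
  series:
    - {"dp":[2,0,-1],"twist":[0,0,0]}
    - {"dp":[2,0,-1],"twist":[0,0,0]}
    - {"dp":[2,0,-1],"twist":[0,0,0]}
    - {"dp":[2,0,-1],"twist":[0,0,0]}
  claw: 0.75

```text
t: 12.13
ee_pos: [0.499, -0.2806, 0.1204]
tcp_rot: [[0.169, 0.001, 0.986], [-0.986, 0.0, 0.169], [-0.0, -1.0, 0.001]]
wrist_force: [-0.3, -0.3, -0.2]
width: 0.064
```

```bash
python3 -c "
from h import *
o=meas((.4396,-.3237),'w11')
go((.4396,-.3225,.013),.175)"
```

```text
g 1318 [ 0.4401 -0.3242] [0.0762 0.0407] 0.19935493478427335 z 0.00487010103346408
t 792 [ 0.4401 -0.3232] [0.0281 0.0294] 11.073158264160156 z 0.03877708340214134
t 12.18 dp [ 3.16 10.71 -6.59] tw [-0.001 -0.004 -0.   ] rows 3.1106356616218758
```

View pics/w11.png

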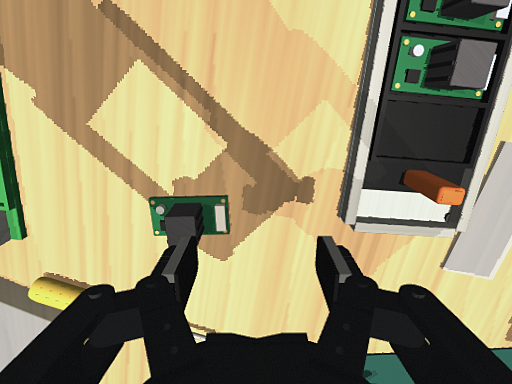

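Emit:
apply_moves:
  series:
    - {"dp":[2,0,-4],"twist":[0,0,0]}
    - {"dp":[3.25,2,-6.55],"twist":[0,-0.022,0]}
    - {"dp":[3.25,5,-6.55],"twist":[0,-0.022,0]}
    - {"dp":[3.25,8,-6.55],"twist":[0,-0.022,0]}
    - {"dp":[3.25,10,-6.55],"twist":[0,-0.022,0]}
    - {"dp":[3.25,10.7,-6.55],"twist":[0,-0.022,0]}
    - {"dp":[3.25,10.7,-6.55],"twist":[0,-0.022,0]}

```text
t: 12.77
ee_pos: [0.4388, -0.3218, 0.0104]
tcp_rot: [[0.193, -0.004, 0.981], [-0.981, 0.004, 0.193], [-0.004, -1.0, -0.003]]
wrist_force: [0.1, 0.2, 0.5]
width: 0.0637
```

Emit:
apply_moves:
  series:
    - {"dp":[0,0,0],"twist":[0,0,0]}
    - {"dp":[0,0,0],"twist":[0,0,0]}
    - {"dp":[0,0,0],"twist":[0,0,0]}
    - {"dp":[0,0,0],"twist":[0,0,0]}
    - {"dp":[0,0,0],"twist":[0,0,0]}
    - {"dp":[0,0,0],"twist":[0,0,0]}
  claw: 0

```text
t: 13.27
ee_pos: [0.441, -0.3251, 0.0152]
tcp_rot: [[0.191, 0.004, 0.982], [-0.982, -0.003, 0.191], [0.004, -1.0, 0.003]]
wrist_force: [0.9, 1.3, 5.5]
width: 0.0247
```

```bash
python3 -c "
from h import *
go((.6320,-.2057,.09),.0902)"
```

```text
t 13.27 dp [-8.04 -7.45 21.05] tw [-0.003  0.102  0.003] rows 5.691699118926371
```

Emit:
apply_moves:
  series:
    - {"dp":[0,-2,0],"twist":[0,0,0]}
    - {"dp":[0,-5,0],"twist":[0,0,0]}
    - {"dp":[0,-9,0],"twist":[0,0,0]}
    - {"dp":[-1.5,-11,3],"twist":[0,0.03,0]}
    - {"dp":[-3,-11,7],"twist":[0,0.06,0]}
    - {"dp":[-4.5,-11,11],"twist":[0,0.1,0]}
    - {"dp":[-6,-11,15],"twist":[0,0.1,0]}
    - {"dp":[-7.5,-11,18.5],"twist":[0,0.1,0]}
    - {"dp":[-8,-11,21],"twist":[0,0.1,0]}
    - {"dp":[-8,-11,21],"twist":[0,0.1,0]}

```text
t: 14.1
ee_pos: [0.634, -0.2017, 0.1216]
tcp_rot: [[0.097, 0.002, 0.995], [-0.995, 0.002, 0.097], [-0.002, -1.0, 0.002]]
wrist_force: [-0.7, -0.4, -0.5]
width: 0.0249
```

Emit:
apply_moves:
  series:
    - {"dp":[0,1,0],"twist":[0,0,0]}
    - {"dp":[0,2,0],"twist":[0,0,0]}
    - {"dp":[0,2,0],"twist":[0,0,0]}
    - {"dp":[0,2,0],"twist":[0,0,0]}

```text
t: 14.43
ee_pos: [0.6282, -0.2059, 0.1006]
tcp_rot: [[0.09, -0.004, 0.996], [-0.996, 0.002, 0.09], [-0.002, -1.0, -0.004]]
wrist_force: [-0.3, 0.5, -2.3]
width: 0.0246
```

```bash
python3 -c "
from h import *
go((.6320,-.2057,.03),.0902); held('w12')"
```

```text
t 14.43 dp [0.03 7.06 0.41] tw [ 0.004  0.    -0.002] rows 1.6964105942819498
n 2913 front x [0.0121 0.0183] z [-0.0371  0.0375] y(down) [0.0092 0.0103 0.013 ]
slope 0.0026818859757979665 -0.03587820680312986
```

View pics/w12.png

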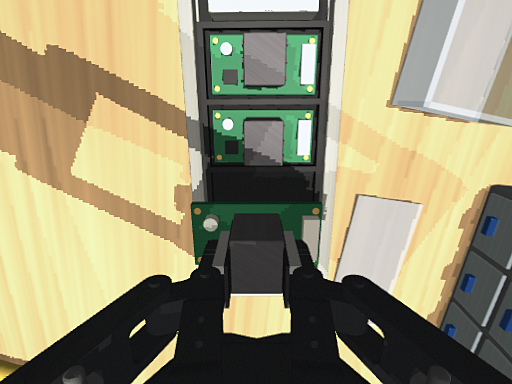

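Emit:
apply_moves:
  series:
    - {"dp":[0.15,2,0.25],"twist":[0,0,0]}
    - {"dp":[0.15,4,0.25],"twist":[0,0,0]}
    - {"dp":[0.15,5,0.25],"twist":[0,0,0]}
    - {"dp":[0.15,5,0.25],"twist":[0,0,0]}
    - {"dp":[0.15,5,0.25],"twist":[0,0,0]}
    - {"dp":[0.15,5,0.25],"twist":[0,0,0]}

```text
t: 14.98
ee_pos: [0.6336, -0.2072, 0.0543]
tcp_rot: [[0.091, 0.002, 0.996], [-0.996, -0.001, 0.091], [0.001, -1.0, 0.002]]
wrist_force: [0.8, 0.1, -0.2]
width: 0.025
```

```bash
python3 -c "
from h import *
go((.6320,-.2057,.031),.0902); held('w13')"
```

```text
t 14.98 dp [-0.16  2.33 -0.15] tw [-0.002  0.001  0.001] rows 0.5606438503594955
n 2995 front x [0.0126 0.0183] z [-0.0373  0.038 ] y(down) [0.0092 0.0103 0.0131]
slope 0.0005581256947779095 -0.026467062915746527
```

View pics/w13.png

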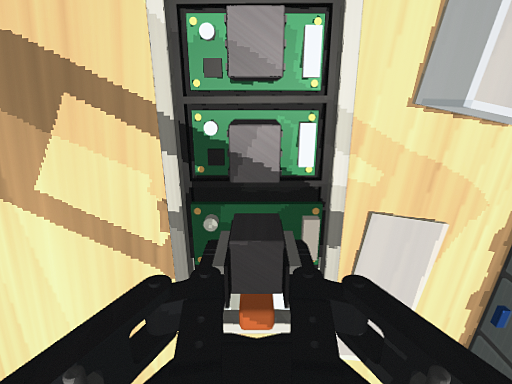

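Emit:
apply_moves:
  series:
    - {"dp":[0,1,-0.1],"twist":[0,0,0]}
    - {"dp":[0,2,-0.1],"twist":[0,0,0]}
    - {"dp":[0,2.4,-0.1],"twist":[0,0,0]}
    - {"dp":[0,2.4,-0.1],"twist":[0,0,0]}
    - {"dp":[0,2.4,-0.1],"twist":[0,0,0]}

```text
t: 15.45
ee_pos: [0.6323, -0.2068, 0.0308]
tcp_rot: [[0.092, 0.001, 0.996], [-0.996, -0.001, 0.092], [0.001, -1.0, 0.001]]
wrist_force: [-2.0, 0.5, 8.5]
width: 0.0249
```

```bash
python3 -c "
from h import *
go((.6320,-.2057,.031),.0902); held('w14')"
```

```text
t 15.45 dp [-0.11 -0.02 -0.02] tw [-0.001  0.002  0.001] rows 0.028321609065426804
n 4687 front x [0.0112 0.018 ] z [-0.0387  0.0382] y(down) [0.0088 0.0099 0.0119]
slope -0.0009354789923018935 0.006822036041658441
```

View pics/w14.png

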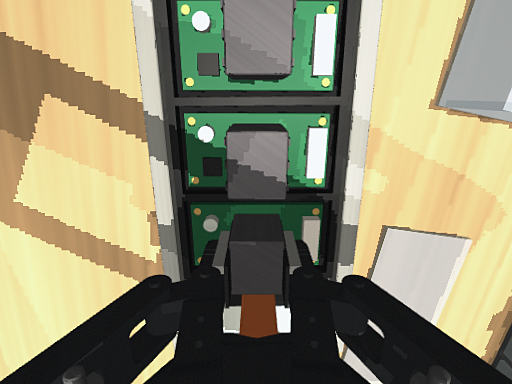

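Emit:
apply_moves:
  series:
    - {"dp":[0,0,0],"twist":[0,0,0]}
    - {"dp":[0,0,0],"twist":[0,0,0]}
    - {"dp":[0,0,0],"twist":[0,0,0]}
    - {"dp":[0,-1,0],"twist":[0,0,0]}
    - {"dp":[0,-4,0],"twist":[0,0,0]}
    - {"dp":[0,-8,0],"twist":[0,0,0]}
    - {"dp":[0,-12,0],"twist":[0,0,0]}
    - {"dp":[-4,-13,0],"twist":[0,0,0]}
    - {"dp":[-6,-13,0],"twist":[0,0,0]}
    - {"dp":[-6,-13,0],"twist":[0,0,0]}
  claw: 0.65

```text
t: 16.33
ee_pos: [0.6274, -0.1433, 0.1621]
tcp_rot: [[0.096, 0.005, 0.995], [-0.995, 0.001, 0.096], [-0.001, -1.0, 0.005]]
wrist_force: [-0.1, 0.2, -0.0]
width: 0.0555
```

```bash
python3 - <<'E'
from h import *
cp,im,d=snap('wrist','w15'); X=cloud(cp,d)
a=np.array([-.0904,1]);a/=np.linalg.norm(a);n=np.array([a[1],-a[0]])
s=X[...,:2]@a;u=X[...,:2]@n-.6109
k=(d>0)&(abs(u)<.03)&(s<-.28)&(s>-.33)&(abs(X[...,2]-.07)<.003)
print('knob top',k.sum(),np.percentile(s[k],[2,98]),np.percentile(u[k],[2,98]))
for s0 in(-.262,-.211,-.16):
    hs=cv2.cvtColor(im,cv2.COLOR_RGB2HSV)
    g=(d>0)&(abs(u)<.05)&(abs(s-s0)<.0255)&(hs[...,0]>35)&(hs[...,0]<95)&(hs[...,1]>90)
    P=X[g]; 
    if len(P)<50: continue
    A=np.c_[P[:,:2],np.ones(len(P))]; print('board',s0,len(P),'z',np.percentile(P[:,2],[5,50,95]),'tilt',np.linalg.lstsq(A,P[:,2],rcond=None)[0][:2],np.percentile(s[g],[1,99]),np.percentile(u[g],[1,99]))
go((.6356,-.2458,.034),.0902)
E
```

```text
knob top 235 [-0.3079 -0.2954] [-0.0077  0.011 ]
board -0.262 1252 z [0.0171 0.0209 0.0223] tilt [0.0204 0.0299] [-0.2857 -0.2419] [-0.0384  0.0382]
board -0.211 1417 z [0.0176 0.0209 0.0229] tilt [0.0044 0.1633] [-0.2341 -0.1915] [-0.038   0.0383]
board -0.16 1587 z [0.0192 0.0208 0.0226] tilt [0.0084 0.0334] [-0.1818 -0.1411] [-0.0376  0.0385]
t 16.38 dp [10.09 12.65 -0.11] tw [-0.002  0.005  0.001] rows 3.881247675903254
```

View pics/w15.png

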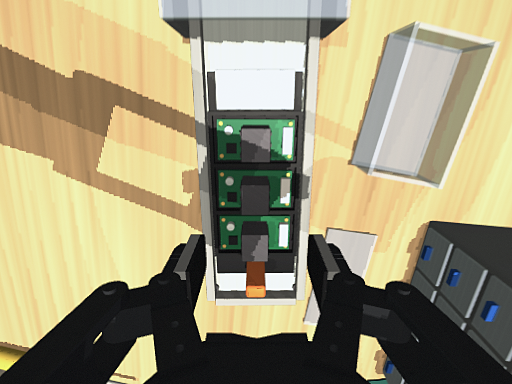

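Emit:
apply_moves:
  series:
    - {"dp":[4,0,-0.05],"twist":[0,0.005,0]}
    - {"dp":[8,0,-0.05],"twist":[0,0.005,0]}
    - {"dp":[10.05,2,-0.05],"twist":[0,0.005,0]}
    - {"dp":[10.05,6,-0.05],"twist":[0,0.005,0]}
    - {"dp":[10.05,10,-0.05],"twist":[0,0.005,0]}
    - {"dp":[10.05,12.5,-0.05],"twist":[0,0.005,0]}
    - {"dp":[10.05,12.5,-0.05],"twist":[0,0.005,0]}
    - {"dp":[10.05,12.5,-0.05],"twist":[0,0.005,0]}

```text
t: 17.05
ee_pos: [0.6333, -0.2473, 0.0309]
tcp_rot: [[0.086, -0.006, 0.996], [-0.996, 0.002, 0.086], [-0.003, -1.0, -0.005]]
wrist_force: [0.2, -0.6, 0.8]
width: 0.0553
```

```bash
python3 -c "
from h import *
go((.6366,-.2454,.034),.0902);snap('wrist','w16')"
```

```text
t 17.05 dp [-0.16 -0.31  0.34] tw [ 0.005 -0.004 -0.003] rows 0.1175494830525934
```

View pics/w16.png

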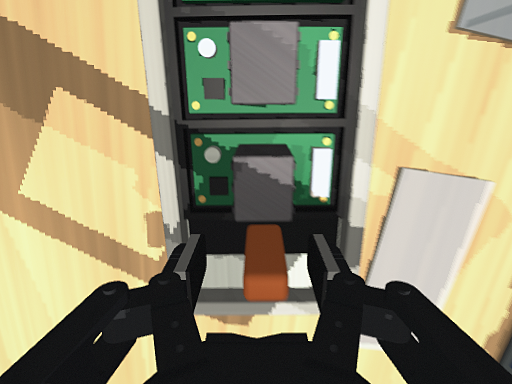

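Emit:
apply_moves:
  series:
    - {"dp":[0,0,0],"twist":[0,0,0]}
    - {"dp":[0,0,0],"twist":[0,0,0]}
    - {"dp":[0,0,0],"twist":[0,0,0]}
    - {"dp":[0,0,0],"twist":[0,0,0]}
    - {"dp":[0,0,0],"twist":[0,0,0]}
    - {"dp":[0,0,0],"twist":[0,0,0]}
  claw: 0

```text
t: 17.6
ee_pos: [0.6371, -0.2478, 0.0372]
tcp_rot: [[0.087, 0.005, 0.996], [-0.996, -0.003, 0.087], [0.003, -1.0, 0.005]]
wrist_force: [0.8, -0.5, 6.2]
width: 0.0191
```

```bash
python3 -c "
from h import *
s=manip.observe();print(s['ee_pos'],s['width'],s['wrist_force'],s['moment'])
go((.6366-.0159,-.2454+.1753,.034),.0902)"
```

```text
[ 0.6371 -0.2478  0.0372] 0.019115917093214495 [ 0.7919 -0.5284  6.1699] [-0.0048  0.1422  0.0877]
t 17.6 dp [-17.85   0.26  -0.08] tw [-0.005 -0.003  0.003] rows 4.280677490890794
```

Emit:
apply_moves:
  series:
    - {"dp":[-0.5,-0.1,0],"twist":[0,0,0]}
    - {"dp":[-1.5,-0.1,0],"twist":[0,0,0]}
    - {"dp":[-3,-0.1,0],"twist":[0,0,0]}
    - {"dp":[-4.5,-0.1,0],"twist":[0,0,0]}
    - {"dp":[-6,-0.1,0],"twist":[0,0,0]}
    - {"dp":[-7.5,-0.1,0],"twist":[0,0,0]}
    - {"dp":[-9,-0.1,0],"twist":[0,0,0]}
    - {"dp":[-10.5,-0.1,0],"twist":[0,0,0]}
    - {"dp":[-11.5,-0.1,0],"twist":[0,0,0]}
    - {"dp":[-12,-0.1,0],"twist":[0,0,0]}

```text
t: 18.43
ee_pos: [0.6259, -0.1292, 0.0372]
tcp_rot: [[0.087, 0.004, 0.996], [-0.996, -0.006, 0.087], [0.006, -1.0, 0.004]]
wrist_force: [2.3, -8.1, 3.4]
width: 0.0193
```

```bash
python3 -c "
from h import *
s=manip.observe();print(s['wrist_force'],s['moment'],s['width'])
go((.6366-.0159,-.2454+.1753,.034),.0902);snap('wrist','w17')"
```

```text
[ 2.2615 -8.1488  3.3529] [-1.024   0.0606 -0.0014] 0.01926750877547481
t 18.43 dp [-5.94  0.29 -0.  ] tw [-0.004 -0.003  0.006] rows 1.4252951759520889
```

View pics/w17.png

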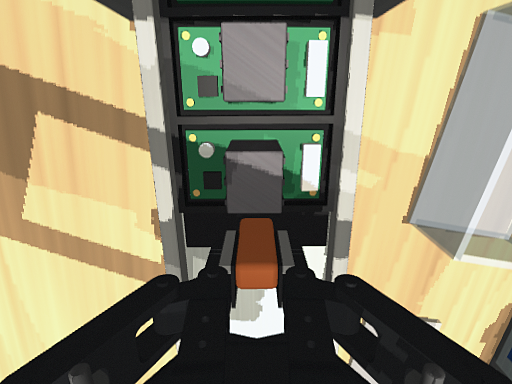

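Emit:
apply_moves:
  series:
    - {"dp":[-0.6,0,0],"twist":[0,0,0]}
    - {"dp":[-1.4,0,0],"twist":[0,0,0]}
    - {"dp":[-2.4,0,0],"twist":[0,0,0]}
    - {"dp":[-3.4,0,0],"twist":[0,0,0]}
    - {"dp":[-4.2,0,0],"twist":[0,0,0]}
    - {"dp":[-4.8,0,0],"twist":[0,0,0]}
    - {"dp":[-5.2,0,0],"twist":[0,0,0]}
    - {"dp":[-5.2,0,0],"twist":[0,0,0]}

```text
t: 19.15
ee_pos: [0.6215, -0.0776, 0.0372]
tcp_rot: [[0.087, 0.004, 0.996], [-0.996, -0.005, 0.087], [0.005, -1.0, 0.004]]
wrist_force: [0.5, -5.4, 5.4]
width: 0.0191
```

Emit:
apply_moves:
  series:
    - {"dp":[-0.3,0,0],"twist":[0,0,0]}
    - {"dp":[-0.5,0,0],"twist":[0,0,0]}
    - {"dp":[-0.7,0,0],"twist":[0,0,0]}
    - {"dp":[-0.7,0,0],"twist":[0,0,0]}

```text
t: 19.48
ee_pos: [0.6217, -0.075, 0.0372]
tcp_rot: [[0.085, 0.006, 0.996], [-0.996, -0.012, 0.086], [0.012, -1.0, 0.005]]
wrist_force: [3.4, -15.9, 3.1]
width: 0.0195
```

Emit:
apply_moves:
  series:
    - {"dp":[-0.2,0,0],"twist":[0,0,0]}
    - {"dp":[-0.4,0,0],"twist":[0,0,0]}
    - {"dp":[-0.4,0,0],"twist":[0,0,0]}
    - {"dp":[-0.4,0,0],"twist":[0,0,0]}

```text
t: 19.82
ee_pos: [0.6219, -0.0749, 0.0376]
tcp_rot: [[0.084, 0.008, 0.996], [-0.996, -0.018, 0.084], [0.018, -1.0, 0.006]]
wrist_force: [3.6, -24.0, 1.0]
width: 0.0191
```

```bash
python3 - <<'E'
from h import *
f=np.load('pics/side0.npz')
cp,im,d=snap('side','s1'); big=cv2.resize(im[110:250,170:380],None,fx=3.8,fy=3.8,interpolation=cv2.INTER_CUBIC); cv2.imwrite('pics/s1b.png',big[:,:,::-1])
E
```

```text
(no output)
```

View pics/s1b.png

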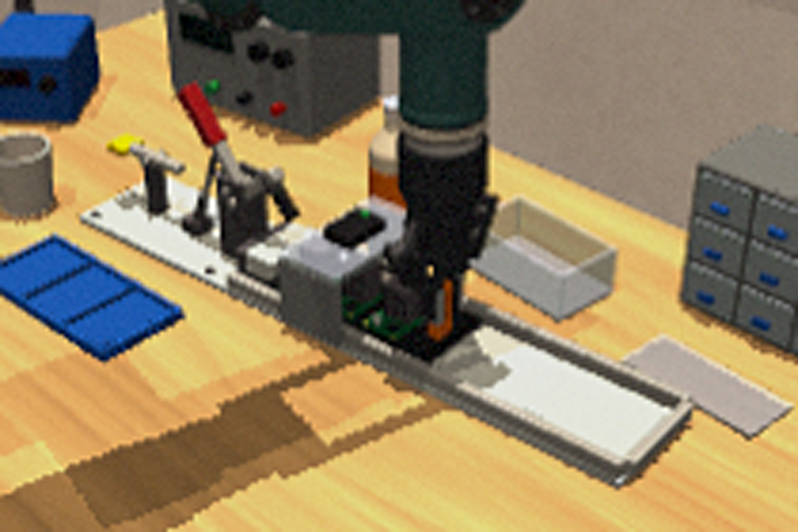

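Emit:
apply_moves:
  series:
    - {"dp":[0.4,0,0],"twist":[0,0,0]}
    - {"dp":[0.7,0,0],"twist":[0,0,0]}
    - {"dp":[0.7,0,0],"twist":[0,0,0]}

```text
t: 20.12
ee_pos: [0.6217, -0.0749, 0.0371]
tcp_rot: [[0.085, 0.005, 0.996], [-0.996, -0.005, 0.085], [0.005, -1.0, 0.005]]
wrist_force: [1.9, -7.1, 4.7]
width: 0.0192
```

Emit:
apply_moves:
  series:
    - {"dp":[0,0,0],"twist":[0,0,0]}
    - {"dp":[0,0,0],"twist":[0,0,0]}
    - {"dp":[0,0,0],"twist":[0,0,0]}
    - {"dp":[0,0,0],"twist":[0,0,0]}
    - {"dp":[0,-2,0],"twist":[0,0,0]}
    - {"dp":[0,-5,0],"twist":[0,0,0]}
    - {"dp":[0,-9,0],"twist":[0,0,0]}
    - {"dp":[0,-13,0],"twist":[0,0,0]}
    - {"dp":[0,-17,0],"twist":[0,0,0]}
    - {"dp":[0,-21,0],"twist":[0,0,0]}
  claw: 0.65

```text
t: 20.95
ee_pos: [0.6193, -0.0709, 0.2462]
tcp_rot: [[0.088, -0.001, 0.996], [-0.996, 0.001, 0.088], [-0.001, -1.0, -0.001]]
wrist_force: [0.9, 0.4, 0.3]
width: 0.0556
```

```bash
python3 - <<'E'
from h import *
go((.60,.20,.26),.0902)
cp,im,d=snap('wrist','w18');
E
```

```text
t 20.95 dp [-27.16  -1.36   0.46] tw [ 0.001 -0.002 -0.001] rows 6.52239359139773
```

View pics/w18.png

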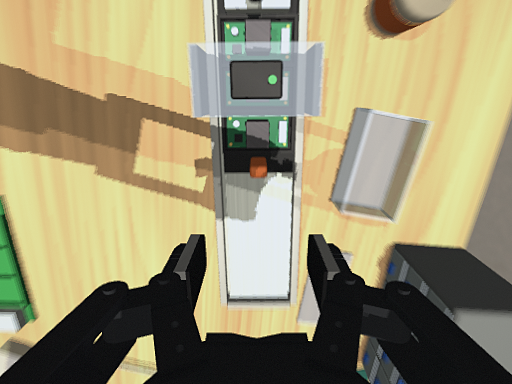

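Emit:
apply_moves:
  series:
    - {"dp":[-30,-4,0.4],"twist":[0,0,0]}
    - {"dp":[-30,-4,0.4],"twist":[0,0,0]}
    - {"dp":[-30,-4,0.4],"twist":[0,0,0]}
    - {"dp":[-30,-4,0.4],"twist":[0,0,0]}
    - {"dp":[-30,-4,0.4],"twist":[0,0,0]}
    - {"dp":[-30,-4,0.4],"twist":[0,0,0]}
    - {"dp":[-30,-4,0.4],"twist":[0,0,0]}
    - {"dp":[-30,-4,0.4],"twist":[0,0,0]}
    - {"dp":[-30,-4,0.4],"twist":[0,0,0]}
    - {"dp":[-30,-4,0.4],"twist":[0,0,0]}
  claw: 0

```text
t: 21.83
ee_pos: [0.5975, 0.2277, 0.284]
tcp_rot: [[0.088, -0.001, 0.996], [-0.996, -0.001, 0.088], [0.001, -1.0, -0.001]]
wrist_force: [0.2, -0.2, 0.0]
width: 0.0001
```

```bash
python3 - <<'E'
from h import *
cp,im,d=snap('wrist','w19');np.savez('pics/w19.npz',d=d,R=cp[1],e=cp[2],im=im)
print(manip.observe()['ee_pos'])
for q,z in dict(handle_pivot=.085,handle_press=.162,release_pivot=.072,release_press=.077,tray=0,pad=.05).items():
  for r in manip.mark_of('wrist',q)[:3]: print(q,round(r['p'],2),np.round(r['uv']),atz(cp,r['uv'],z))
E
```

```text
[0.5977 0.2265 0.284 ]
handle_pivot 0.83 [250. 208.] [0.5946 0.1687 0.085 ]
handle_press 0.87 [251. 189.] [0.5933 0.2198 0.162 ]
release_pivot 0.61 [250. 113.] [0.5849 0.2857 0.072 ]
release_press 0.67 [246.  69.] [0.5764 0.3341 0.077 ]
tray 0.96 [147. 144.] [0.4335 0.2229 0.    ]
```

View pics/w19.png

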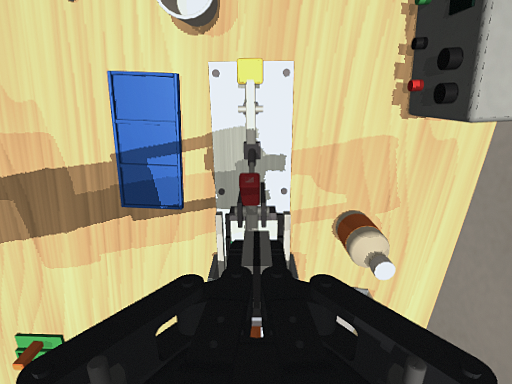

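```bash
python3 - <<'E'
from h import *
f=np.load('pics/w19.npz'); c=manip.calibration('wrist'); cp=(c,f['R'],f['e']); im=f['im'];d=f['d']
X=cloud(cp,d);hsv=cv2.cvtColor(im,cv2.COLOR_RGB2HSV)
a=np.array([-.0904,1]);a/=np.linalg.norm(a);n=np.array([a[1],-a[0]])
S=X[...,:2]@a;U=X[...,:2]@n-.6115
H,Sa,V=[hsv[...,i] for i in range(3)]
v,u=np.mgrid[0:384,0:512]
ye=(d>0)&(H>20)&(H<35)&(Sa>150)&(u>230)&(u<270)&(v<90)&(X[...,2]>.05)
print('yellow',ye.sum(),np.percentile(S[ye],[1,50,99]),np.percentile(U[ye],[1,50,99]),np.percentile(X[...,2][ye],[5,50,95]), X[ye].mean(0))
re=(d>0)&((H<8)|(H>172))&(Sa>120)&(u>225)&(u<275)&(v>160)&(v<220)&(X[...,2]>.08)
P=np.c_[S[re],U[re],X[...,2][re]]; print('red',re.sum(),np.percentile(P,[1,50,99],axis=0))
top=P[P[:,2]>np.percentile(P[:,2],50)]; print(np.polyfit(P[:,0],P[:,2],1)); 
for s0 in np.arange(.17,.26,.005):
    k=abs(P[:,0]-s0)<.0025
    if k.sum()>2: print(round(s0,3),k.sum(),np.percentile(P[k,2],[5,50,95]))
bl=(d>0)&(H>100)&(H<125)&(Sa>150)&(u>90)&(u<200)&(v>50)&(v<230)&(X[...,2]<.03)
Q=X[bl]; print('tray',cv2.minAreaRect(Q[:,:2].astype(np.float32)),np.percentile(Q[:,2],[2,50,98]))
t=bl&(abs(X[...,2]-.012)<.0025)
r=cv2.minAreaRect(X[t][:,:2].astype(np.float32)); print('rim',t.sum(),r)
E
```

```text
yellow 72 [0.2661 0.2806 0.2929] [-0.0178 -0.0118  0.0101] [0.0745 0.0759 0.0775] [0.5762 0.3331 0.0759]
red 570 [[ 0.1321 -0.0121  0.1186]
 [ 0.1674 -0.0027  0.164 ]
 [ 0.1823  0.0062  0.1715]]
[ 0.9655 -0.001 ]
0.17 67 [0.1675 0.1699 0.1711]
0.175 108 [0.1665 0.1697 0.1714]
0.18 106 [0.1633 0.1656 0.1679]
tray ((0.4376666843891144, 0.2249089777469635), (0.09577608108520508, 0.19847601652145386), 2.5285918712615967) [0.0032 0.0051 0.0125]
rim 1634 ((0.4376116394996643, 0.22489812970161438), (0.09572182595729828, 0.19842220842838287), 2.577951192855835)
```

```bash
cat >> h.py <<'E'
A_=np.array([-.0904,1])/np.hypot(.0904,1);N_=np.array([A_[1],-A_[0]])
def SU(S,u,z): p=S*A_+u*N_; return (p[0],p[1],z)
E
python3 -c "
from h import *
print(SU(.1425,.6085,.19));go(SU(.1425,.6085,.19),.0902)"
```

```text
(np.float64(0.5931990730405805), np.float64(0.19670627784541128), 0.19)
t 22.18 dp [ 2.87  9.47 -0.73] tw [ 0.    -0.005  0.   ] rows 2.3795923369809593
```

Emit:
apply_moves:
  series:
    - {"dp":[2.9,2,-0.7],"twist":[0,0,0]}
    - {"dp":[2.9,5,-0.7],"twist":[0,0,0]}
    - {"dp":[2.9,8,-0.7],"twist":[0,0,0]}
    - {"dp":[2.9,9.4,-0.7],"twist":[0,0,0]}
    - {"dp":[2.9,9.4,-0.7],"twist":[0,0,0]}
    - {"dp":[2.9,9.4,-0.7],"twist":[0,0,0]}
    - {"dp":[2.9,9.4,-0.7],"twist":[0,0,0]}

```text
t: 22.77
ee_pos: [0.5942, 0.1978, 0.1927]
tcp_rot: [[0.086, 0.003, 0.996], [-0.996, 0.001, 0.086], [-0.0, -1.0, 0.003]]
wrist_force: [-0.1, -0.6, -0.4]
width: -0.0
```

```bash
python3 - <<'E'
from h import *
s=manip.observe(); s['ee_pos'][:]
for y,z in [(.0356,.157),(.0489,.146),(.0598,.133),(.0678,.118),(.0718,.1055),(.074,.093),(.074,.088)]: go(SU(.1125+y,.6085,z),.0902)
cp,im,d=snap('wrist','w20')
cp,im,d=snap('side','s2'); big=cv2.resize(im[110:220,170:340],None,fx=4.6,fy=4.6,interpolation=cv2.INTER_CUBIC); cv2.imwrite('pics/s2b.png',big[:,:,::-1])
E
```

```text
t 22.77 dp [-0.46  3.57 -0.13] tw [-0.003 -0.004 -0.   ] rows 0.8635602697437558
t 22.77 dp [-1.79  4.67 -0.13] tw [-0.003 -0.004 -0.   ] rows 1.1996748319349055
t 22.77 dp [-2.88  5.97 -0.14] tw [-0.003 -0.004 -0.   ] rows 1.589810521671746
t 22.77 dp [-3.68  7.47 -0.15] tw [-0.003 -0.004 -0.   ] rows 1.9971739524449177
t 22.77 dp [-4.08  8.72 -0.15] tw [-0.003 -0.004 -0.   ] rows 2.3089011261194847
t 22.77 dp [-4.3   9.97 -0.16] tw [-0.003 -0.004 -0.   ] rows 2.6039486580804345
t 22.77 dp [-4.3  10.47 -0.16] tw [-0.003 -0.004 -0.   ] rows 2.7144532612874688
```

View pics/w20.png

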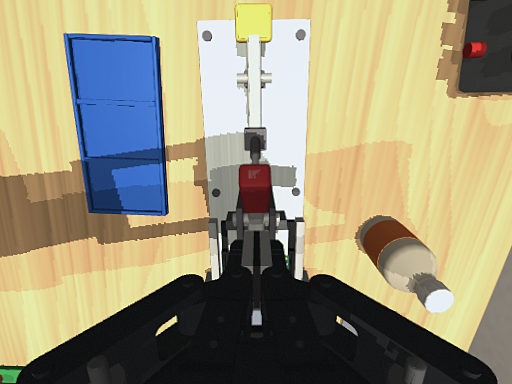

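View pics/s2b.png

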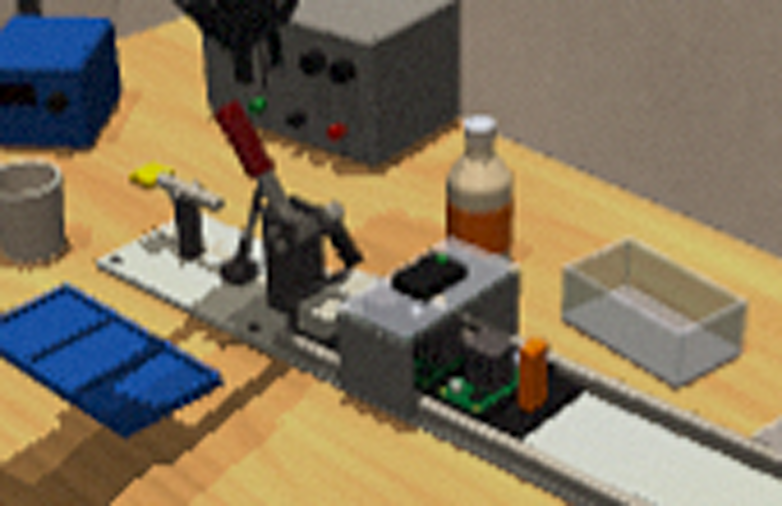

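Emit:
apply_moves:
  series:
    - {"dp":[-0.2,2,-0.1],"twist":[0,0,0]}
    - {"dp":[-0.5,3.5,-0.1],"twist":[0,0,0]}
    - {"dp":[-1.1,4.1,-0.1],"twist":[0,0,0]}
    - {"dp":[-1.8,4.7,-0.1],"twist":[0,0,0]}
    - {"dp":[-2.3,5.3,-0.1],"twist":[0,0,0]}
    - {"dp":[-2.9,6,-0.1],"twist":[0,0,0]}
    - {"dp":[-3.3,6.7,-0.1],"twist":[0,0,0]}
    - {"dp":[-3.7,7.5,-0.1],"twist":[0,0,0]}

```text
t: 23.53
ee_pos: [0.5899, 0.233, 0.1204]
tcp_rot: [[0.086, 0.004, 0.996], [-0.996, -0.003, 0.086], [0.004, -1.0, 0.003]]
wrist_force: [-4.4, -6.3, 7.6]
width: 0.0001
```

```bash
python3 - <<'E'
from h import *
for y,z in [(.0678,.118),(.0718,.1055),(.074,.093),(.074,.088)]: go(SU(.1125+y,.6085,z),.0902)
cp,im,d=snap('wrist','w21')
cp,im,d=snap('side','s3'); big=cv2.resize(im[110:220,170:340],None,fx=4.6,fy=4.6,interpolation=cv2.INTER_CUBIC); cv2.imwrite('pics/s3b.png',big[:,:,::-1])
E
```

```text
t 23.53 dp [-0.13  0.24 -0.  ] tw [-0.003 -0.004  0.004] rows 0.06638392275985339
t 23.53 dp [-0.54  1.49 -0.01] tw [-0.003 -0.004  0.004] rows 0.38012247443056224
t 23.53 dp [-0.76  2.74 -0.01] tw [-0.003 -0.004  0.004] rows 0.6820904418424137
t 23.53 dp [-0.76  3.24 -0.02] tw [-0.003 -0.004  0.004] rows 0.7983503175475941
```

View pics/s3b.png

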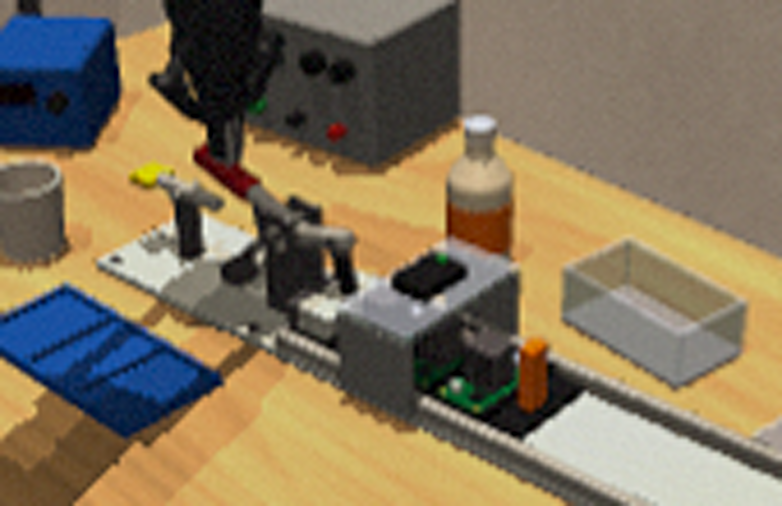

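Works well. Continue down.

Emit:
apply_moves:
  series:
    - {"dp":[-0.2,0.7,0],"twist":[0,0,0]}
    - {"dp":[-0.4,1.4,0],"twist":[0,0,0]}
    - {"dp":[-0.5,2,0],"twist":[0,0,0]}
    - {"dp":[-0.6,2.6,0],"twist":[0,0,0]}
    - {"dp":[-0.6,3.1,0],"twist":[0,0,0]}
    - {"dp":[-0.6,3.4,0],"twist":[0,0,0]}
    - {"dp":[-0.6,3.4,0],"twist":[0,0,0]}
    - {"dp":[-0.6,3.4,0],"twist":[0,0,0]}

```text
t: 24.3
ee_pos: [0.5896, 0.2411, 0.0925]
tcp_rot: [[0.087, 0.006, 0.996], [-0.996, 0.001, 0.087], [-0.001, -1.0, 0.006]]
wrist_force: [-14.8, -6.3, 34.6]
width: 0.0001
```

```bash
python3 - <<'E'
from h import *
cp,im,d=snap('side','s4'); big=cv2.resize(im[110:220,170:340],None,fx=4.6,fy=4.6,interpolation=cv2.INTER_CUBIC); cv2.imwrite('pics/s4b.png',big[:,:,::-1])
go(SU(.1125+.074,.6085,.088),.0902)
E
```

```text
t 24.35 dp [ 0.06  0.45 -0.04] tw [-0.006 -0.003 -0.001] rows 0.10899679749225202
```

View pics/s4b.png

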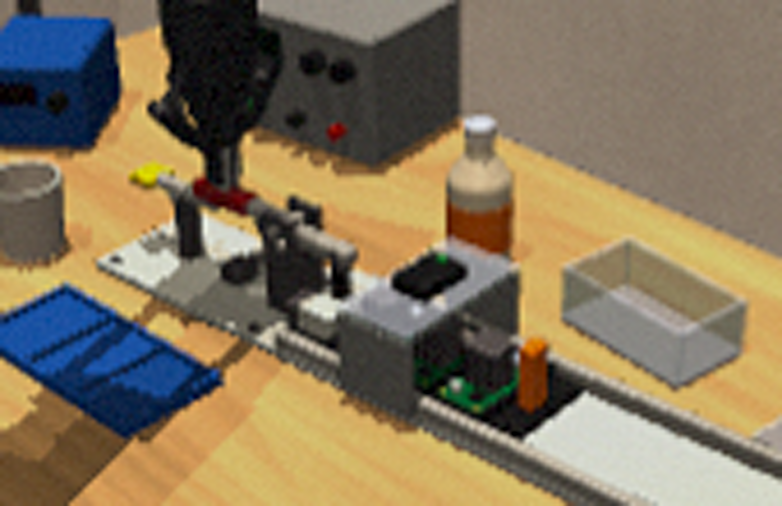

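Emit:
apply_moves:
  series:
    - {"dp":[0,-1,0],"twist":[0,0,0]}
    - {"dp":[0,-4,0],"twist":[0,0,0]}
    - {"dp":[0,-8,0],"twist":[0,0,0]}
    - {"dp":[-1,-11,0],"twist":[0,0,0]}
    - {"dp":[-2.5,-11,0],"twist":[0,0,0]}
    - {"dp":[-2.5,-11,0],"twist":[0,0,0]}
    - {"dp":[-2.5,-11,0],"twist":[0,0,0]}
    - {"dp":[-2.5,-11,0],"twist":[0,0,0]}

```text
t: 25.02
ee_pos: [0.5856, 0.2652, 0.189]
tcp_rot: [[0.087, -0.004, 0.996], [-0.996, -0.002, 0.087], [0.001, -1.0, -0.004]]
wrist_force: [0.4, 0.9, 0.1]
width: 0.0001
```

```bash
python3 - <<'E'
from h import *
s=manip.observe();print(s['wrist_force'])
cp,im,d=snap('wrist','w22');X=cloud(cp,d);hsv=cv2.cvtColor(im,cv2.COLOR_RGB2HSV);H,Sa=hsv[...,0],hsv[...,1]
S=X[...,:2]@A_;U=X[...,:2]@N_
v,u=np.mgrid[0:384,0:512]
re=(d>0)&((H<8)|(H>172))&(Sa>120)&(u>225)&(u<285)&(X[...,2]>.06)&(abs(U-.61)<.02)
P=np.c_[S[re],U[re],X[...,2][re]]; print('red',re.sum(),np.percentile(P,[2,50,98],axis=0))
if re.sum()>20: print(np.polyfit(P[:,0],P[:,2],1))
ye=(d>0)&(H>20)&(H<35)&(Sa>120)&(abs(U-.607)<.03)&(S>.25)&(S<.31)&(X[...,2]>.05)
print('yellow',ye.sum(),np.percentile(S[ye],[1,50,99]),np.percentile(U[ye],[1,50,99]),np.median(X[...,2][ye]))
cp,im,d=snap('side','s5'); big=cv2.resize(im[110:220,170:340],None,fx=4.6,fy=4.6,interpolation=cv2.INTER_CUBIC); cv2.imwrite('pics/s5b.png',big[:,:,::-1])
E
```

```text
[0.4295 0.8562 0.0763]
red 1034 [[0.1744 0.5995 0.0884]
 [0.1978 0.6086 0.0927]
 [0.222  0.6176 0.192 ]]
[0.2793 0.0395]
yellow 935 [0.267  0.2798 0.2929] [0.5939 0.6086 0.6224] 0.07669634228468536
```

View pics/s5b.png

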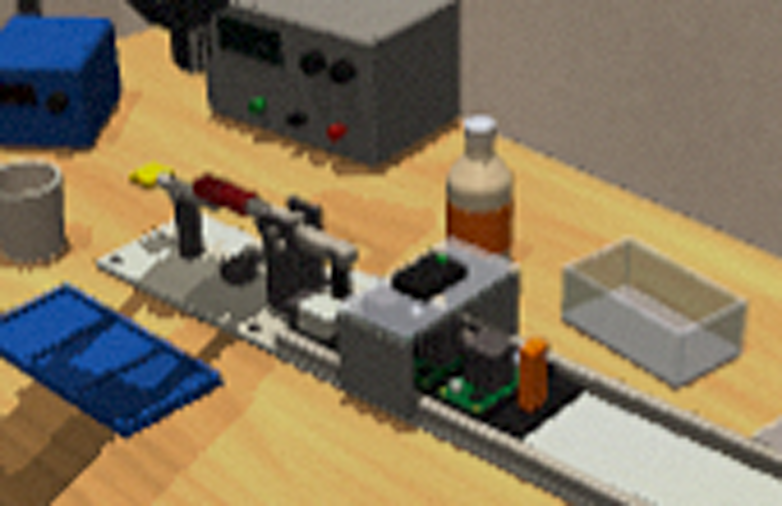

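View pics/w22.png

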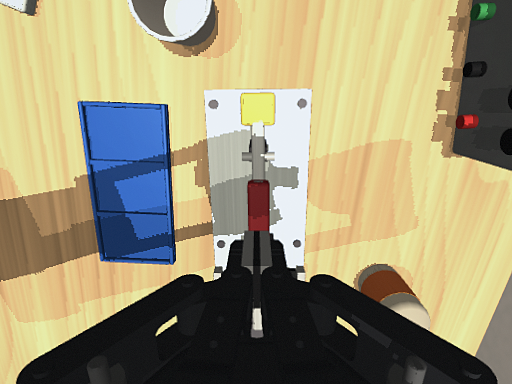

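```bash
python3 -c "
from h import *
go(SU(.281,.608,.11),.0902)"
```

```text
t 25.12 dp [-7.01  7.91  0.09] tw [ 0.004 -0.004  0.001] rows 2.5340501859613442
```

Emit:
apply_moves:
  series:
    - {"dp":[-4,0,0.1],"twist":[0,0,0]}
    - {"dp":[-7,0,0.1],"twist":[0,0,0]}
    - {"dp":[-7,4,0.1],"twist":[0,0,0]}
    - {"dp":[-7,7.5,0.1],"twist":[0,0,0]}
    - {"dp":[-7,7.5,0.1],"twist":[0,0,0]}
    - {"dp":[-7,7.5,0.1],"twist":[0,0,0]}
    - {"dp":[-7,7.5,0.1],"twist":[0,0,0]}
    - {"dp":[-7,7.5,0.1],"twist":[0,0,0]}
    - {"dp":[-7,7.5,0.1],"twist":[0,0,0]}
    - {"dp":[-7,7.5,0.1],"twist":[0,0,0]}

```text
t: 25.95
ee_pos: [0.5827, 0.3356, 0.1197]
tcp_rot: [[0.086, 0.004, 0.996], [-0.996, 0.002, 0.086], [-0.002, -1.0, 0.004]]
wrist_force: [-0.2, -0.5, 0.1]
width: 0.0001
```

Emit:
apply_moves:
  series:
    - {"dp":[0,0,0],"twist":[0,0,0]}
    - {"dp":[0,0,0],"twist":[0,0,0]}
    - {"dp":[0,0,0],"twist":[0,0,0]}
    - {"dp":[0,0,0],"twist":[0,0,0]}
    - {"dp":[0,0,0],"twist":[0,0,0]}
    - {"dp":[0,0,0],"twist":[0,0,0]}
    - {"dp":[0,0,0],"twist":[0,0,0]}
    - {"dp":[0,0,0],"twist":[0,0,0]}
    - {"dp":[0,0,0],"twist":[0,0,0]}
    - {"dp":[0,0,0],"twist":[0,0,0]}

```text
t: 26.78
ee_pos: [0.5814, 0.3354, 0.1168]
tcp_rot: [[0.087, -0.0, 0.996], [-0.996, 0.0, 0.087], [-0.0, -1.0, -0.0]]
wrist_force: [0.6, 0.2, -0.2]
width: 0.0002
```

Emit:
apply_moves:
  series:
    - {"dp":[0,0,0],"twist":[0,0,0]}
    - {"dp":[0,0,0],"twist":[0,0,0]}
    - {"dp":[0,0,0],"twist":[0,0,0]}
    - {"dp":[0,0,0],"twist":[0,0,0]}
    - {"dp":[0,0,0],"twist":[0,0,0]}
    - {"dp":[0,0,0],"twist":[0,0,0]}
    - {"dp":[0,0,0],"twist":[0,0,0]}
    - {"dp":[0,0,0],"twist":[0,0,0]}
    - {"dp":[0,0,0],"twist":[0,0,0]}
    - {"dp":[0,0,0],"twist":[0,0,0]}

```text
t: 27.62
ee_pos: [0.5814, 0.3355, 0.1168]
tcp_rot: [[0.087, 0.0, 0.996], [-0.996, 0.0, 0.087], [-0.0, -1.0, 0.0]]
wrist_force: [-0.3, 0.2, -0.1]
width: 0.0002
```

Emit:
apply_moves:
  series:
    - {"dp":[0,0,0],"twist":[0,0,0]}
    - {"dp":[0,0,0],"twist":[0,0,0]}
    - {"dp":[0,0,0],"twist":[0,0,0]}
    - {"dp":[0,0,0],"twist":[0,0,0]}
    - {"dp":[0,0,0],"twist":[0,0,0]}
    - {"dp":[0,0,0],"twist":[0,0,0]}
    - {"dp":[0,0,0],"twist":[0,0,0]}
    - {"dp":[0,0,0],"twist":[0,0,0]}
    - {"dp":[0,0,0],"twist":[0,0,0]}
    - {"dp":[0,0,0],"twist":[0,0,0]}

```text
t: 28.45
ee_pos: [0.5814, 0.3354, 0.1168]
tcp_rot: [[0.087, 0.0, 0.996], [-0.996, 0.0, 0.087], [-0.0, -1.0, 0.0]]
wrist_force: [0.6, 0.0, 0.1]
width: -0.0001
```

Emit:
apply_moves:
  series:
    - {"dp":[0,0,0],"twist":[0,0,0]}
    - {"dp":[0,0,0],"twist":[0,0,0]}
    - {"dp":[0,0,0],"twist":[0,0,0]}
    - {"dp":[0,0,0],"twist":[0,0,0]}
    - {"dp":[0,0,0],"twist":[0,0,0]}
    - {"dp":[0,0,0],"twist":[0,0,0]}
    - {"dp":[0,0,0],"twist":[0,0,0]}
    - {"dp":[0,0,0],"twist":[0,0,0]}
    - {"dp":[0,0,0],"twist":[0,0,0]}
    - {"dp":[0,0,0],"twist":[0,0,0]}

```text
t: 29.28
ee_pos: [0.5813, 0.3354, 0.1168]
tcp_rot: [[0.087, -0.0, 0.996], [-0.996, 0.0, 0.087], [-0.0, -1.0, -0.0]]
wrist_force: [0.4, 0.8, 0.3]
width: -0.0001
```

```bash
python3 -c "
from h import *
cp,im,d=snap('side','s6'); big=cv2.resize(im[110:220,170:340],None,fx=4.6,fy=4.6,interpolation=cv2.INTER_CUBIC); cv2.imwrite('pics/s6b.png',big[:,:,::-1])
go(SU(.281,.608,.052),.0902)"
```

```text
t 29.33 dp [ 0.07  6.48 -0.12] tw [-0.    -0.003 -0.   ] rows 1.5550035294677125
```

View pics/s6b.png

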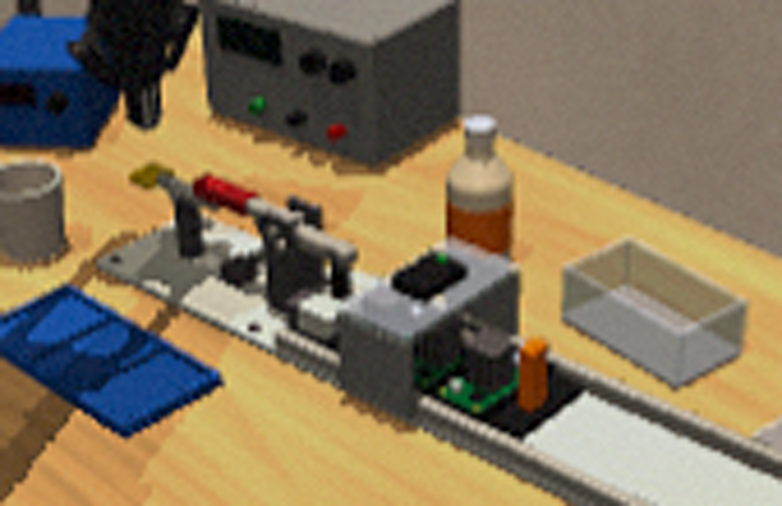

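Emit:
apply_moves:
  series:
    - {"dp":[0,2,-0.1],"twist":[0,0,0]}
    - {"dp":[0,4,-0.1],"twist":[0,0,0]}
    - {"dp":[0.1,5,-0.1],"twist":[0,0,0]}
    - {"dp":[0.2,6,-0.1],"twist":[0,0,0]}
    - {"dp":[0.3,6.7,-0.1],"twist":[0,0,0]}
    - {"dp":[0.3,7,-0.1],"twist":[0,0,0]}
    - {"dp":[0.3,7,-0.1],"twist":[0,0,0]}
    - {"dp":[0.3,7,-0.1],"twist":[0,0,0]}

```text
t: 30.0
ee_pos: [0.5811, 0.3328, 0.0475]
tcp_rot: [[0.087, 0.001, 0.996], [-0.996, 0.001, 0.087], [-0.001, -1.0, 0.001]]
wrist_force: [0.9, 1.0, 2.7]
width: -0.0001
```

```bash
python3 -c "
from h import *
cp,im,d=snap('side','s7'); big=cv2.resize(im[110:220,170:340],None,fx=4.6,fy=4.6,interpolation=cv2.INTER_CUBIC); cv2.imwrite('pics/s7b.png',big[:,:,::-1])"
```

```text
(no output)
```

View pics/s7b.png

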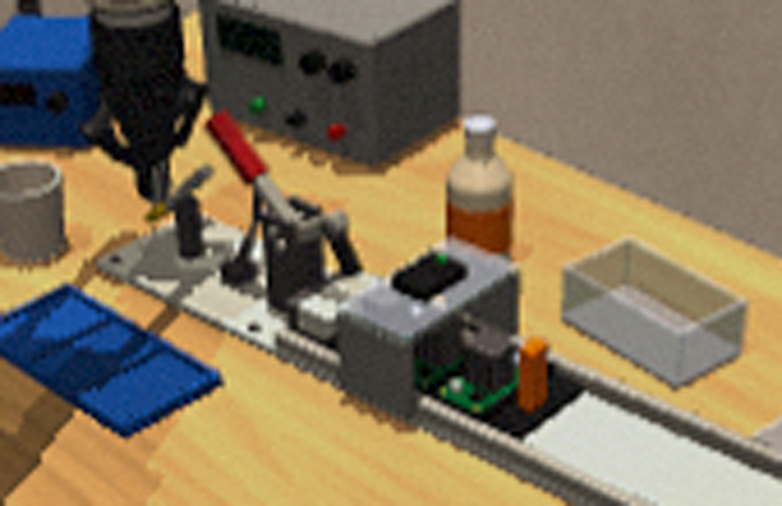

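Sprung open. Rise, and travel high back to the knob.

Emit:
apply_moves:
  series:
    - {"dp":[0,-3,0],"twist":[0,0,0]}
    - {"dp":[0,-7,0],"twist":[0,0,0]}
    - {"dp":[0,-11,0],"twist":[0,0,0]}
    - {"dp":[0,-15,0],"twist":[0,0,0]}
    - {"dp":[0,-19,0],"twist":[0,0,0]}
    - {"dp":[0,-22,0],"twist":[0,0,0]}
    - {"dp":[4,-22,0],"twist":[0,0,0]}
    - {"dp":[8,-22,0],"twist":[0,0,0]}
    - {"dp":[12,-22,0],"twist":[0,0,0]}
    - {"dp":[16,-22,0],"twist":[0,0,0]}

```text
t: 30.88
ee_pos: [0.5939, 0.1715, 0.2662]
tcp_rot: [[0.088, -0.002, 0.996], [-0.996, -0.001, 0.088], [0.0, -1.0, -0.002]]
wrist_force: [1.3, -0.3, -0.1]
width: -0.0003
```

Emit:
apply_moves:
  series:
    - {"dp":[24,0,0],"twist":[0,0,0]}
    - {"dp":[24,0,0],"twist":[0,0,0]}
    - {"dp":[24,0,0],"twist":[0,0,0]}
    - {"dp":[24,0,0],"twist":[0,0,0]}
    - {"dp":[24,0,0],"twist":[0,0,0]}
    - {"dp":[24,0,0],"twist":[0,0,0]}
    - {"dp":[24,0,0],"twist":[0,0,0]}
    - {"dp":[24,0,0],"twist":[0,0,0]}
  claw: 0.65

```text
t: 31.55
ee_pos: [0.6148, -0.0681, 0.2656]
tcp_rot: [[0.083, -0.003, 0.997], [-0.997, 0.001, 0.083], [-0.001, -1.0, -0.003]]
wrist_force: [0.1, 0.0, 0.7]
width: 0.0556
```

```bash
python3 -c "
from h import *
cp,im,d=snap('wrist','w23'); X=cloud(cp,d)
S=X[...,:2]@A_;U=X[...,:2]@N_
k=(d>0)&(abs(U-.611)<.03)&(S<-.08)&(S>-.2)&(abs(X[...,2]-.07)<.004)
print('knob top',k.sum(),np.percentile(S[k],[2,98]),np.percentile(U[k],[2,98]))
go((.6217,-.0752,.037),.0875);go((.6217,-.0752,.14),.0875)"
```

```text
knob top 183 [-0.1352 -0.122 ] [0.6033 0.6229]
t 31.6 dp [ 0.95 22.89  0.65] tw [ 0.002 -0.002 -0.001] rows 5.4962709629733295
t 31.6 dp [ 0.94 12.59  0.63] tw [ 0.002 -0.002 -0.001] rows 3.031398570012979
```

View pics/w23.png

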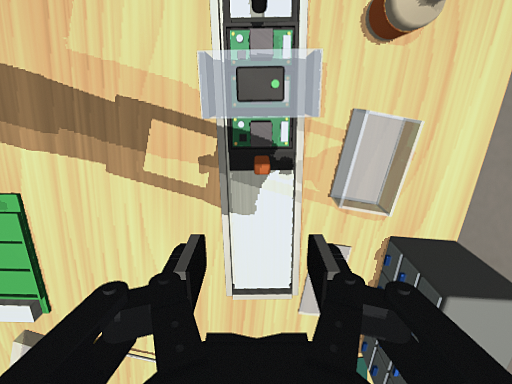

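Emit:
apply_moves:
  series:
    - {"dp":[0.85,3,0.65],"twist":[0,0,0]}
    - {"dp":[0.85,7,0.65],"twist":[0,0,0]}
    - {"dp":[0.85,11,0.65],"twist":[0,0,0]}
    - {"dp":[0.85,14,0.65],"twist":[0,0,0]}
    - {"dp":[0.85,17,0.65],"twist":[0,0,0]}
    - {"dp":[0.85,20,0.65],"twist":[0,0,0]}
    - {"dp":[0.85,22,0.65],"twist":[0,0,0]}
    - {"dp":[0.85,22.8,0.65],"twist":[0,0,0]}
    - {"dp":[0.85,22.8,0.65],"twist":[0,0,0]}

```text
t: 32.35
ee_pos: [0.6206, -0.0719, 0.0357]
tcp_rot: [[0.089, -0.006, 0.996], [-0.996, 0.002, 0.089], [-0.002, -1.0, -0.006]]
wrist_force: [-0.2, -0.6, 0.4]
width: 0.0553
```

Emit:
apply_moves:
  series:
    - {"dp":[0,0,0],"twist":[0,0,0]}
    - {"dp":[0,0,0],"twist":[0,0,0]}
    - {"dp":[0,0,0],"twist":[0,0,0]}
    - {"dp":[0,0,0],"twist":[0,0,0]}
    - {"dp":[0,0,0],"twist":[0,0,0]}
    - {"dp":[0,0,0],"twist":[0,0,0]}
  claw: 0

```text
t: 32.85
ee_pos: [0.6226, -0.0742, 0.0418]
tcp_rot: [[0.087, 0.001, 0.996], [-0.996, -0.001, 0.087], [0.001, -1.0, 0.001]]
wrist_force: [-4.6, 0.5, 5.3]
width: 0.0191
```

```bash
python3 -c "
from h import *
go((.6366,-.2454,.037),.0902)
cp,im,d=snap('side','s8'); big=cv2.resize(im[110:220,170:340],None,fx=4.6,fy=4.6,interpolation=cv2.INTER_CUBIC); cv2.imwrite('pics/s8b.png',big[:,:,::-1])"
```

```text
t 32.85 dp [17.18  0.5  -0.1 ] tw [-0.001 -0.003  0.001] rows 4.120956928300329
```

View pics/s8b.png

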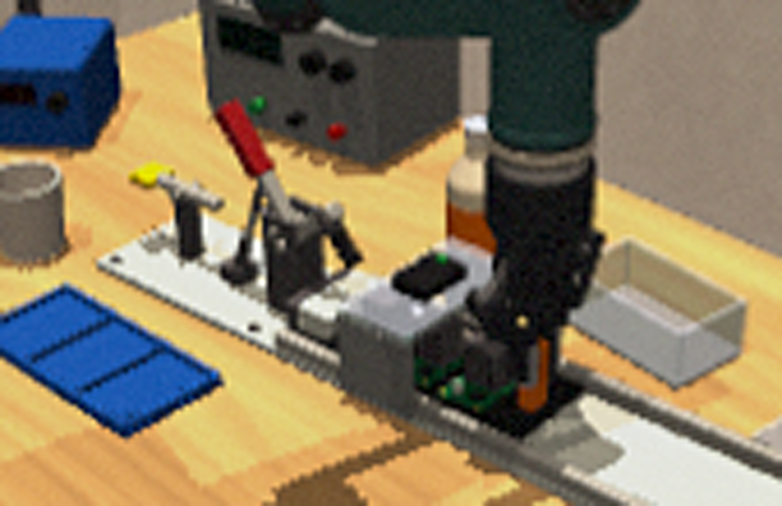

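Emit:
apply_moves:
  series:
    - {"dp":[0.6,0,0],"twist":[0,0,0]}
    - {"dp":[1.8,0,0],"twist":[0,0,0]}
    - {"dp":[3.3,0,0],"twist":[0,0,0]}
    - {"dp":[4.8,0,0],"twist":[0,0,0]}
    - {"dp":[6.3,0,-0.05],"twist":[0,0,0]}
    - {"dp":[7.8,0,-0.05],"twist":[0,0,0]}
    - {"dp":[9.3,0,-0.05],"twist":[0,0,0]}
    - {"dp":[10.8,0,-0.05],"twist":[0,0,0]}
    - {"dp":[12.3,0,-0.05],"twist":[0,0,0]}
    - {"dp":[13,0,-0.05],"twist":[0,0,0]}

```text
t: 33.73
ee_pos: [0.6347, -0.2028, 0.0418]
tcp_rot: [[0.086, 0.003, 0.996], [-0.996, 0.003, 0.086], [-0.003, -1.0, 0.004]]
wrist_force: [-1.0, 8.9, 5.8]
width: 0.0186
```

Emit:
apply_moves:
  series:
    - {"dp":[0.6,0,0],"twist":[0,0,0]}
    - {"dp":[1.6,0,0],"twist":[0,0,0]}
    - {"dp":[2.8,0,0],"twist":[0,0,0]}
    - {"dp":[3.8,0,0],"twist":[0,0,0]}
    - {"dp":[4.6,0,0],"twist":[0,0,0]}
    - {"dp":[5,0,0],"twist":[0,0,0]}
    - {"dp":[5,0,0],"twist":[0,0,0]}
    - {"dp":[5,0,0],"twist":[0,0,0]}

```text
t: 34.4
ee_pos: [0.6392, -0.2523, 0.0419]
tcp_rot: [[0.087, 0.004, 0.996], [-0.996, 0.001, 0.087], [-0.001, -1.0, 0.004]]
wrist_force: [0.1, 5.4, 5.3]
width: 0.0187
```

```bash
python3 -c "
from h import *
print(manip.observe()['width'])
cp,im,d=snap('side','s9'); big=cv2.resize(im[110:260,170:380],None,fx=3.8,fy=3.8,interpolation=cv2.INTER_CUBIC); cv2.imwrite('pics/s9b.png',big[:,:,::-1])"
```

```text
0.018653720088568287
```

View pics/s9b.png

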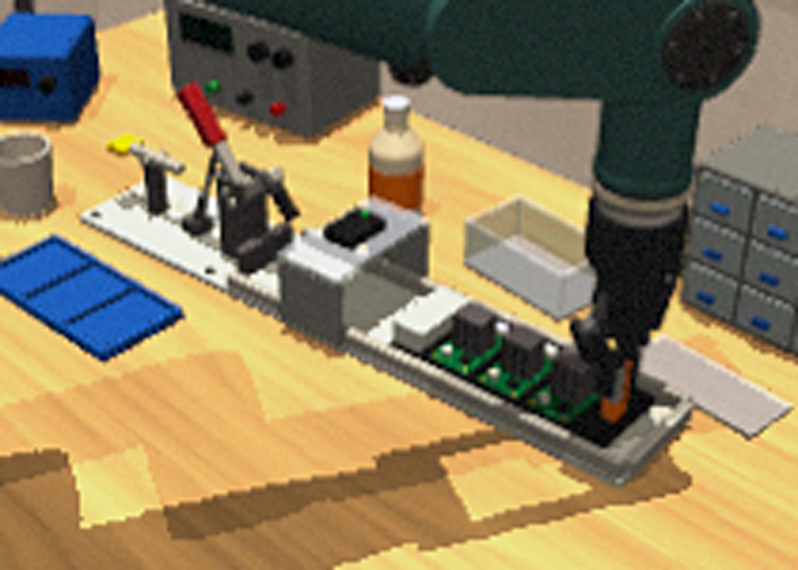

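Emit:
apply_moves:
  series:
    - {"dp":[-0.2,0,0],"twist":[0,0,0]}
    - {"dp":[-0.2,0,0],"twist":[0,0,0]}
    - {"dp":[-0.2,0,0],"twist":[0,0,0]}
    - {"dp":[-0.2,0,0],"twist":[0,0,0]}
    - {"dp":[-0.2,-2,0],"twist":[0,0,0]}
    - {"dp":[-0.2,-5,0],"twist":[0,0,0]}
    - {"dp":[-0.2,-9,0],"twist":[0,0,0]}
    - {"dp":[-3,-10,0],"twist":[0,0,0]}
    - {"dp":[-6,-10,0],"twist":[0,0,0]}
    - {"dp":[-9,-10,0],"twist":[0,0,0]}
  claw: 0.65

```text
t: 35.28
ee_pos: [0.6307, -0.1642, 0.141]
tcp_rot: [[0.085, 0.004, 0.996], [-0.996, -0.002, 0.085], [0.002, -1.0, 0.004]]
wrist_force: [0.6, 0.6, -0.2]
width: 0.0556
```

Emit:
apply_moves:
  series:
    - {"dp":[-2,0,0],"twist":[0,0,0]}
    - {"dp":[-2,0,0],"twist":[0,0,0]}
    - {"dp":[-2,0,0],"twist":[0,0,0]}
    - {"dp":[-2,0,0],"twist":[0,0,0]}

```text
t: 35.62
ee_pos: [0.6282, -0.1447, 0.1386]
tcp_rot: [[0.087, -0.0, 0.996], [-0.996, -0.001, 0.087], [0.001, -1.0, -0.0]]
wrist_force: [-0.1, -0.3, 0.3]
width: 0.0555
```

```bash
cat >> h.py <<'E'
def bays(name):
    s0=manip.observe(); cp=campose('wrist',s0); im,d=manip.grab_frame('wrist'); cv2.imwrite(f'pics/{name}.png',im[:,:,::-1]); X=cloud(cp,d)
    k=(d>0)&(abs(X[...,2]-.055)<.003)
    S=X[...,:2]@A_;U=X[...,:2]@N_-.6109
    k&=(abs(U)<.03)&(S<-.12)&(S>-.32)
    n,lab,st,ce=cv2.connectedComponentsWithStats(k.astype(np.uint8))
    out=[]
    for i in range(1,n):
        if st[i,4]<80: continue
        m=lab==i; P=X[m]; c,wh,a=cv2.minAreaRect(P[:,:2].astype(np.float32)); print('sink',st[i,4],np.array(c),np.array(wh),a,'z',np.median(P[:,2])); out.append(c)
    return out
E
python3 -c "
from h import *
o=bays('w24')"
```

```text
sink 1244 [ 0.627 -0.11 ] [0.0275 0.0306] 4.006505966186523 z 0.05486749496320194
sink 1016 [ 0.6306 -0.1605] [0.0276 0.0296] 6.086777210235596 z 0.054849111542098525
sink 874 [ 0.6351 -0.2114] [0.0276 0.0308] 6.001613140106201 z 0.05490783270962432
sink 84 [ 0.6389 -0.2455] [0.0192 0.0035] 8.37889289855957 z 0.055220339166818275
```

View pics/w24.png

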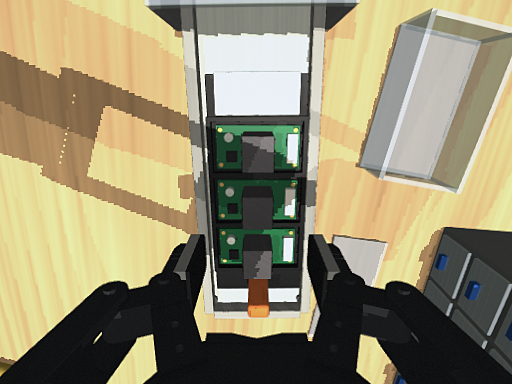

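```bash
python3 -c "
from h import *
go((.627,-.110,.031),.0875)"
```

```text
t 35.67 dp [-3.51 10.76  0.18] tw [ 0.    -0.002  0.001] rows 2.7134508487482467
```

Emit:
apply_moves:
  series:
    - {"dp":[-2,0,0.2],"twist":[0,0,0]}
    - {"dp":[-3.5,1,0.2],"twist":[0,0,0]}
    - {"dp":[-3.5,3,0.2],"twist":[0,0,0]}
    - {"dp":[-3.5,6,0.2],"twist":[0,0,0]}
    - {"dp":[-3.5,8.5,0.2],"twist":[0,0,0]}
    - {"dp":[-3.5,10,0.2],"twist":[0,0,0]}
    - {"dp":[-3.5,10.7,0.2],"twist":[0,0,0]}
    - {"dp":[-3.5,10.7,0.2],"twist":[0,0,0]}
    - {"dp":[-3.5,10.7,0.2],"twist":[0,0,0]}

```text
t: 36.42
ee_pos: [0.6273, -0.1091, 0.0317]
tcp_rot: [[0.087, -0.0, 0.996], [-0.996, 0.0, 0.087], [-0.0, -1.0, -0.0]]
wrist_force: [0.5, 0.1, 0.6]
width: 0.0556
```

Emit:
apply_moves:
  series:
    - {"dp":[0,0,0],"twist":[0,0,0]}
    - {"dp":[0,0,0],"twist":[0,0,0]}
    - {"dp":[0,0,0],"twist":[0,0,0]}
    - {"dp":[0,0,0],"twist":[0,0,0]}
    - {"dp":[0,0,0],"twist":[0,0,0]}
    - {"dp":[0,0,0],"twist":[0,0,0]}
  claw: 0

```text
t: 36.92
ee_pos: [0.6285, -0.1092, 0.034]
tcp_rot: [[0.087, 0.004, 0.996], [-0.996, -0.001, 0.087], [0.001, -1.0, 0.004]]
wrist_force: [0.2, -0.7, 6.6]
width: 0.0247
```

Emit:
apply_moves:
  series:
    - {"dp":[0,-1,0],"twist":[0,0,0]}
    - {"dp":[0,-3,0],"twist":[0,0,0]}
    - {"dp":[0,-6,0],"twist":[0,0,0]}
    - {"dp":[0,-9,0],"twist":[0,0,0]}
    - {"dp":[0,-9,0],"twist":[0,0,0]}
    - {"dp":[0,-9,0],"twist":[0,0,0]}

```text
t: 37.42
ee_pos: [0.6285, -0.1091, 0.1248]
tcp_rot: [[0.087, 0.005, 0.996], [-0.996, -0.001, 0.087], [0.002, -1.0, 0.005]]
wrist_force: [-0.7, 0.2, -2.0]
width: 0.0248
```

```bash
python3 -c "
from h import *
for P in [(.4348,.2888),(.4376,.2249),(.4404,.161)]: go((P[0],P[1],.12),.0445)
held('w25')"
```

```text
t 37.42 dp [-41.32   0.33 -15.84] tw [-0.005  0.043  0.002] rows 10.612056872762825
t 37.42 dp [-34.93   0.34 -16.11] tw [-0.005  0.043  0.002] rows 9.225191303723625
t 37.42 dp [-28.54   0.35 -16.39] tw [-0.005  0.043  0.002] rows 7.892902895993903
n 2810 front x [0.014 0.019] z [-0.0371  0.0376] y(down) [0.012  0.0132 0.0152]
slope 0.00027678473933375635 -0.04721576120662235
```

View pics/w25.png

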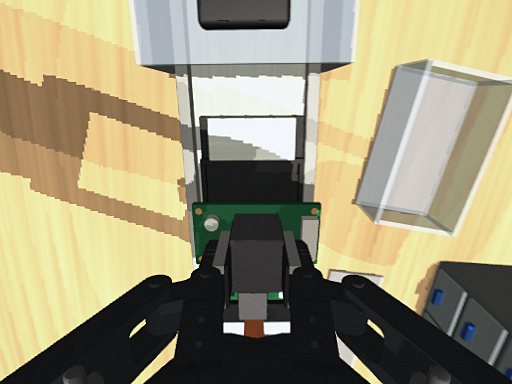

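Emit:
apply_moves:
  series:
    - {"dp":[0,-1.5,-2],"twist":[0,0,0]}
    - {"dp":[0,-1.5,-6],"twist":[0,0,0]}
    - {"dp":[-1,-1.5,-10],"twist":[0,0.043,0]}
    - {"dp":[-3,-1.5,-13.5],"twist":[0,0.043,0]}
    - {"dp":[-6.5,-1.5,-15.5],"twist":[0,0.043,0]}
    - {"dp":[-10.5,-1.5,-15.8],"twist":[0,0.043,0]}
    - {"dp":[-14.5,-1.5,-15.8],"twist":[0,0.043,0]}
    - {"dp":[-18.5,-1.5,-15.8],"twist":[0,0.043,0]}
    - {"dp":[-22.5,-1.5,-15.8],"twist":[0,0.043,0]}
    - {"dp":[-26.5,-1.5,-15.8],"twist":[0,0.043,0]}

```text
t: 38.3
ee_pos: [0.4445, 0.1429, 0.1345]
tcp_rot: [[0.044, -0.004, 0.999], [-0.999, -0.001, 0.044], [0.001, -1.0, -0.004]]
wrist_force: [0.6, -0.4, -1.2]
width: 0.0249
```

```bash
python3 -c "
from h import *
go((.4348,.2888,.09),.0445);print(manip.observe()['width'])"
```

```text
t 38.3 dp [-14.62   4.45  -0.32] tw [ 0.004 -0.001  0.001] rows 3.6656837908320297
0.024949896494169916
```

Emit:
apply_moves:
  series:
    - {"dp":[-3.5,0,-0.3],"twist":[0,0,0]}
    - {"dp":[-7.5,0,-0.3],"twist":[0,0,0]}
    - {"dp":[-11,0,-0.3],"twist":[0,0,0]}
    - {"dp":[-13.5,0,-0.3],"twist":[0,0,0]}
    - {"dp":[-14.6,2,-0.3],"twist":[0,0,0]}
    - {"dp":[-14.6,4.5,-0.3],"twist":[0,0,0]}
    - {"dp":[-14.6,4.5,-0.3],"twist":[0,0,0]}
    - {"dp":[-14.6,4.5,-0.3],"twist":[0,0,0]}
    - {"dp":[-14.6,4.5,-0.3],"twist":[0,0,0]}

```text
t: 39.05
ee_pos: [0.437, 0.2867, 0.0914]
tcp_rot: [[0.043, -0.001, 0.999], [-0.999, -0.001, 0.043], [0.001, -1.0, -0.001]]
wrist_force: [0.4, -0.8, -1.2]
width: 0.0249
```

```bash
python3 -c "
from h import *
go((.4348,.2888,.023),.0445);held('w26')"
```

```text
t 39.05 dp [-0.23  6.84 -0.2 ] tw [ 0.001 -0.001  0.001] rows 1.641670172963095
n 2781 front x [0.0137 0.0191] z [-0.0372  0.0376] y(down) [0.0119 0.0131 0.0149]
slope -0.0009733825407898376 -0.024451284418123602
```

View pics/w26.png

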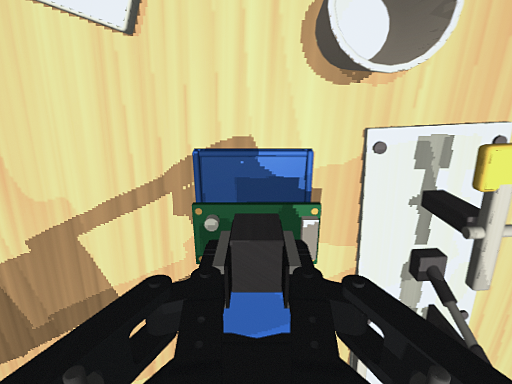

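Emit:
apply_moves:
  series:
    - {"dp":[-0.2,2,-0.15],"twist":[0,0,0]}
    - {"dp":[-0.2,4,-0.15],"twist":[0,0,0]}
    - {"dp":[-0.2,5,-0.15],"twist":[0,0,0]}
    - {"dp":[-0.2,5,-0.15],"twist":[0,0,0]}
    - {"dp":[-0.2,5,-0.15],"twist":[0,0,0]}

```text
t: 39.52
ee_pos: [0.436, 0.2889, 0.0423]
tcp_rot: [[0.043, 0.0, 0.999], [-0.999, 0.0, 0.043], [-0.0, -1.0, 0.0]]
wrist_force: [0.5, 0.2, -0.9]
width: 0.0249
```

```bash
python3 -c "
from h import *
go((.4348,.2888,.0225),.0445);snap('wrist','w27')"
```

```text
t 39.52 dp [ 0.    1.98 -0.12] tw [-0.    -0.001 -0.   ] rows 0.47674701331551395
```

View pics/w27.png

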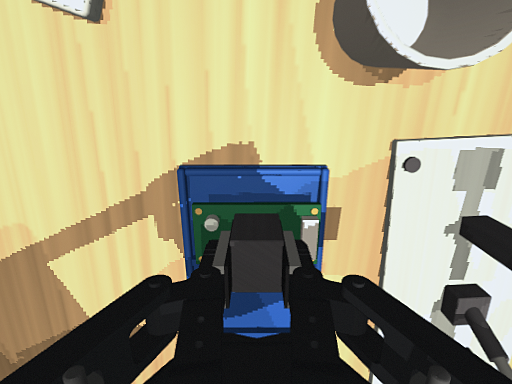

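Emit:
apply_moves:
  series:
    - {"dp":[0,0.8,-0.05],"twist":[0,0,0]}
    - {"dp":[0,1.5,-0.05],"twist":[0,0,0]}
    - {"dp":[0,1.9,-0.05],"twist":[0,0,0]}
    - {"dp":[0,1.9,-0.05],"twist":[0,0,0]}
    - {"dp":[0,1.9,-0.05],"twist":[0,0,0]}

```text
t: 39.98
ee_pos: [0.4355, 0.2893, 0.023]
tcp_rot: [[0.044, 0.001, 0.999], [-0.999, 0.0, 0.044], [-0.0, -1.0, 0.001]]
wrist_force: [-0.6, -0.1, 1.5]
width: 0.0246
```

Emit:
apply_moves:
  series:
    - {"dp":[0,0,0],"twist":[0,0,0]}
    - {"dp":[0,0,0],"twist":[0,0,0]}
    - {"dp":[0,0,0],"twist":[0,0,0]}
    - {"dp":[0,-1,0],"twist":[0,0,0]}
    - {"dp":[0,-4,0],"twist":[0,0,0]}
    - {"dp":[0,-8,0],"twist":[0,0,0]}
    - {"dp":[0,-11,0],"twist":[0,0,0]}
    - {"dp":[4,-11,0],"twist":[0,0,0]}
    - {"dp":[8,-11,0],"twist":[0,0,0]}
    - {"dp":[12,-11,0],"twist":[0,0,0]}
  claw: 0.65

```text
t: 40.82
ee_pos: [0.4409, 0.1686, 0.1348]
tcp_rot: [[0.047, 0.003, 0.999], [-0.999, 0.001, 0.047], [-0.0, -1.0, 0.003]]
wrist_force: [1.3, -0.3, -0.2]
width: 0.0556
```

```bash
python3 -c "
from h import *
meas((.4348,.2888),'w28',zb=.005)
go((.53,-.10,.15),.0875);go((.6306,-.1605,.12),.0875)"
```

```text
g 1440 [0.4358 0.283 ] [0.0775 0.0379] 0.06959722932725976 z 0.009889889564293819
t 1621 [0.4359 0.2885] [0.0282 0.0305] 2.5184578895568848 z 0.04387500578703682
t 40.87 dp [26.46 -1.39  7.85] tw [-0.002 -0.048  0.007] rows 6.6281787189332935
t 40.87 dp [32.89  1.68 17.66] tw [-0.002 -0.048  0.007] rows 8.96048900706052
```

View pics/w28.png

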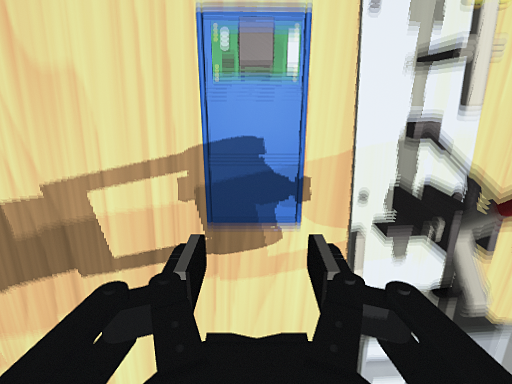

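Emit:
apply_moves:
  series:
    - {"dp":[32.9,-0.5,17.6],"twist":[0,-0.046,0]}
    - {"dp":[32.9,-0.5,17.6],"twist":[0,-0.046,0]}
    - {"dp":[32.9,-0.5,17.6],"twist":[0,-0.046,0]}
    - {"dp":[32.9,-0.5,17.6],"twist":[0,-0.046,0]}
    - {"dp":[32.9,-0.5,17.6],"twist":[0,-0.046,0]}
    - {"dp":[32.9,-0.5,17.6],"twist":[0,-0.046,0]}
    - {"dp":[32.9,-0.5,17.6],"twist":[0,-0.046,0]}
    - {"dp":[32.9,-0.5,17.6],"twist":[0,-0.046,0]}
    - {"dp":[32.9,-0.5,17.6],"twist":[0,-0.046,0]}
    - {"dp":[32.9,-0.5,17.6],"twist":[0,-0.046,0]}

```text
t: 41.7
ee_pos: [0.633, -0.1587, 0.1368]
tcp_rot: [[0.083, 0.001, 0.997], [-0.997, -0.004, 0.083], [0.004, -1.0, 0.001]]
wrist_force: [-0.5, 0.4, -0.0]
width: 0.0556
```

Emit:
apply_moves:
  series:
    - {"dp":[0,0,0],"twist":[0,0,0]}
    - {"dp":[0,0,0],"twist":[0,0,0]}
    - {"dp":[0,0,0],"twist":[0,0,0]}

```text
t: 41.95
ee_pos: [0.6305, -0.1504, 0.1382]
tcp_rot: [[0.091, 0.0, 0.996], [-0.996, 0.0, 0.091], [-0.0, -1.0, 0.0]]
wrist_force: [0.3, 0.4, -0.0]
width: 0.0552
```

```bash
python3 -c "
from h import *
bays('w29')
go((.631,-.1605,.031),.0875)"
```

```text
sink 1042 [ 0.6309 -0.1607] [0.0277 0.0302] 4.177188396453857 z 0.054842510326222074
sink 893 [ 0.6347 -0.2144] [0.0276 0.0312] 5.185503959655762 z 0.05486977661788431
sink 83 [ 0.6395 -0.2452] [0.0191 0.0037] 0.019963087514042854 z 0.05476189092008915
t 42.0 dp [ 1.03 10.74 -0.05] tw [-0.     0.004 -0.   ] rows 2.587355253738519
```

View pics/w29.png

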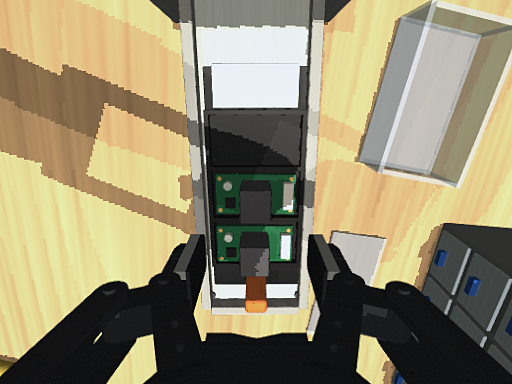

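Emit:
apply_moves:
  series:
    - {"dp":[1,1,0],"twist":[0,0,0]}
    - {"dp":[1,3,0],"twist":[0,0,0]}
    - {"dp":[1,6,0],"twist":[0,0,0]}
    - {"dp":[1,8.5,0],"twist":[0,0,0]}
    - {"dp":[1,10,0],"twist":[0,0,0]}
    - {"dp":[1,10.7,0],"twist":[0,0,0]}
    - {"dp":[1,10.7,0],"twist":[0,0,0]}
    - {"dp":[1,10.7,0],"twist":[0,0,0]}

```text
t: 42.67
ee_pos: [0.6318, -0.1615, 0.0312]
tcp_rot: [[0.09, 0.0, 0.996], [-0.996, -0.0, 0.09], [0.0, -1.0, 0.0]]
wrist_force: [0.2, 0.4, 0.2]
width: 0.0552
```

Emit:
apply_moves:
  series:
    - {"dp":[0,0,0],"twist":[0,0,0]}
    - {"dp":[0,0,0],"twist":[0,0,0]}
    - {"dp":[0,0,0],"twist":[0,0,0]}
    - {"dp":[0,0,0],"twist":[0,0,0]}
    - {"dp":[0,0,0],"twist":[0,0,0]}
    - {"dp":[0,0,0],"twist":[0,0,0]}
  claw: 0

```text
t: 43.17
ee_pos: [0.633, -0.1621, 0.0331]
tcp_rot: [[0.09, 0.004, 0.996], [-0.996, -0.001, 0.09], [0.002, -1.0, 0.004]]
wrist_force: [0.8, -0.6, 6.0]
width: 0.0249
```

Emit:
apply_moves:
  series:
    - {"dp":[0,-1,0],"twist":[0,0,0]}
    - {"dp":[0,-3,0],"twist":[0,0,0]}
    - {"dp":[0,-6,0],"twist":[0,0,0]}
    - {"dp":[0,-10,0],"twist":[0,0,0]}
    - {"dp":[0,-10.5,0],"twist":[0,0,0]}
    - {"dp":[0,-10.5,0],"twist":[0,0,0]}

```text
t: 43.67
ee_pos: [0.6339, -0.1624, 0.1411]
tcp_rot: [[0.09, 0.009, 0.996], [-0.996, -0.003, 0.09], [0.004, -1.0, 0.008]]
wrist_force: [-0.7, -0.3, -0.6]
width: 0.0249
```

```bash
python3 -c "
from h import *
go((.4376,.2249,.14),.0445)
held('w30')"
```

```text
t 43.67 dp [-40.34  -0.18 -16.07] tw [-0.009  0.046  0.004] rows 10.413961895925668
n 2899 front x [0.0122 0.0173] z [-0.0371  0.0376] y(down) [0.0112 0.0123 0.0142]
slope -0.0003118990271954898 -0.036567730601318335
```

View pics/w30.png

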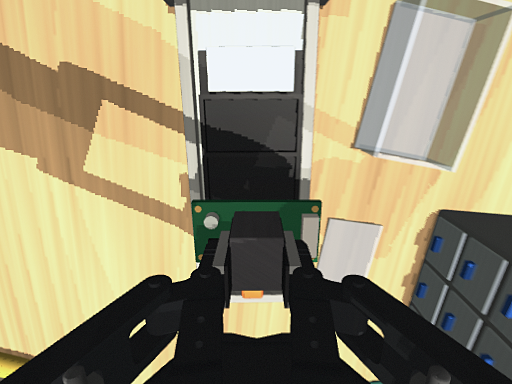

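Emit:
apply_moves:
  series:
    - {"dp":[0,0,-2],"twist":[0,0,0]}
    - {"dp":[0,0,-6],"twist":[0,0,0]}
    - {"dp":[-1,0,-10],"twist":[0,0.046,0]}
    - {"dp":[-3,0,-13.5],"twist":[0,0.046,0]}
    - {"dp":[-6.5,0,-15.5],"twist":[0,0.046,0]}
    - {"dp":[-10.5,0,-16],"twist":[0,0.046,0]}
    - {"dp":[-14.5,0,-16],"twist":[0,0.046,0]}
    - {"dp":[-18.5,0,-16],"twist":[0,0.046,0]}
    - {"dp":[-22.5,0,-16],"twist":[0,0.046,0]}
    - {"dp":[-26.5,0,-16],"twist":[0,0.046,0]}

```text
t: 44.55
ee_pos: [0.4462, 0.0894, 0.1332]
tcp_rot: [[0.043, -0.005, 0.999], [-0.999, -0.0, 0.043], [0.0, -1.0, -0.005]]
wrist_force: [1.2, 0.1, -2.3]
width: 0.0248
```

```bash
python3 -c "
from h import *
go((.4376,.223,.09),.0445);print(manip.observe()['width'])"
```

```text
t 44.55 dp [-13.39   4.32  -0.26] tw [ 0.005 -0.001  0.   ] rows 3.373889557656955
0.02476870831918868
```

Emit:
apply_moves:
  series:
    - {"dp":[-3.5,0,-0.2],"twist":[0,0,0]}
    - {"dp":[-7.5,0,-0.2],"twist":[0,0,0]}
    - {"dp":[-10.5,0,-0.2],"twist":[0,0,0]}
    - {"dp":[-12.7,1,-0.2],"twist":[0,0,0]}
    - {"dp":[-13.5,3,-0.2],"twist":[0,0,0]}
    - {"dp":[-13.5,6,-0.2],"twist":[0,0,0]}
    - {"dp":[-13.5,9,-0.2],"twist":[0,0,0]}
    - {"dp":[-13.5,9,-0.2],"twist":[0,0,0]}
    - {"dp":[-13.5,9,-0.2],"twist":[0,0,0]}
    - {"dp":[-13.5,9,-0.2],"twist":[0,0,0]}

```text
t: 45.38
ee_pos: [0.4406, 0.2225, 0.0459]
tcp_rot: [[0.044, -0.0, 0.999], [-0.999, -0.0, 0.044], [0.0, -1.0, -0.0]]
wrist_force: [1.5, 0.2, 0.0]
width: 0.0246
```

```bash
python3 -c "
from h import *
go((.4376,.223,.0217),.0445);held('w31')"
```

```text
t 45.38 dp [-0.06  2.42 -0.29] tw [ 0.    -0.001  0.   ] rows 0.585890084413774
n 2923 front x [0.0117 0.0172] z [-0.0372  0.0378] y(down) [0.0111 0.0122 0.0141]
slope -0.0013217940504537283 -0.029406897251289494
```

View pics/w31.png

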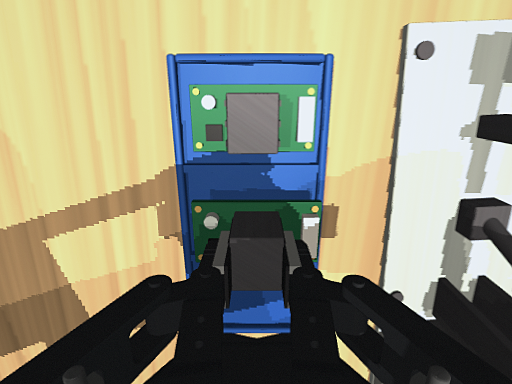

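Good alignment.

Emit:
apply_moves:
  series:
    - {"dp":[0,1,-0.25],"twist":[0,0,0]}
    - {"dp":[0,1.8,-0.25],"twist":[0,0,0]}
    - {"dp":[0,2.4,-0.25],"twist":[0,0,0]}
    - {"dp":[0,2.4,-0.25],"twist":[0,0,0]}
    - {"dp":[0,2.4,-0.25],"twist":[0,0,0]}

```text
t: 45.85
ee_pos: [0.4381, 0.2226, 0.0221]
tcp_rot: [[0.044, 0.0, 0.999], [-0.999, 0.0, 0.044], [-0.0, -1.0, 0.0]]
wrist_force: [-1.2, -0.1, 3.3]
width: 0.0246
```

Emit:
apply_moves:
  series:
    - {"dp":[0,0,0],"twist":[0,0,0]}
    - {"dp":[0,0,0],"twist":[0,0,0]}
    - {"dp":[0,0,0],"twist":[0,0,0]}
    - {"dp":[0,-1,0],"twist":[0,0,0]}
    - {"dp":[0,-4,0],"twist":[0,0,0]}
    - {"dp":[0,-8,0],"twist":[0,0,0]}
    - {"dp":[0,-12,0],"twist":[0,0,0]}
    - {"dp":[3,-12,0],"twist":[0,0,0]}
    - {"dp":[6,-12,0],"twist":[0,0,0]}
    - {"dp":[8,-12,0],"twist":[0,0,0]}
  claw: 0.65

```text
t: 46.68
ee_pos: [0.4423, 0.1412, 0.144]
tcp_rot: [[0.044, 0.004, 0.999], [-0.999, -0.0, 0.044], [0.0, -1.0, 0.004]]
wrist_force: [-0.2, 0.2, -0.8]
width: 0.0551
```

```bash
python3 -c "
from h import *
meas((.4376,.2249),'w32',zb=.005,r=.045)
go((.634,-.2135,.14),.0875)"
```

```text
g 1529 [0.438  0.2356] [0.0769 0.0683] 0.03129630191703958 z 0.009933460124576077
t 1244 [0.4389 0.2235] [0.0281 0.0285] 2.817880153656006 z 0.04395101544563744
t 46.73 dp [35.95  0.5  17.71] tw [-0.002 -0.046  0.004] rows 9.612302273760214
```

View pics/w32.png

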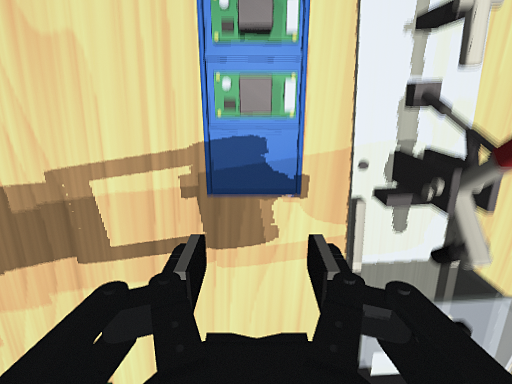

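Emit:
apply_moves:
  series:
    - {"dp":[36,0,17.6],"twist":[0,-0.046,0]}
    - {"dp":[36,0,17.6],"twist":[0,-0.046,0]}
    - {"dp":[36,0,17.6],"twist":[0,-0.046,0]}
    - {"dp":[36,0,17.6],"twist":[0,-0.046,0]}
    - {"dp":[36,0,17.6],"twist":[0,-0.046,0]}
    - {"dp":[36,0,17.6],"twist":[0,-0.046,0]}
    - {"dp":[36,0,17.6],"twist":[0,-0.046,0]}
    - {"dp":[36,0,17.6],"twist":[0,-0.046,0]}
    - {"dp":[36,0,17.6],"twist":[0,-0.046,0]}
    - {"dp":[36,0,17.6],"twist":[0,-0.046,0]}

```text
t: 47.57
ee_pos: [0.6344, -0.2132, 0.1419]
tcp_rot: [[0.087, 0.001, 0.996], [-0.996, -0.002, 0.087], [0.002, -1.0, 0.001]]
wrist_force: [0.5, -0.3, 0.1]
width: 0.0554
```

Emit:
apply_moves:
  series:
    - {"dp":[0,0,0],"twist":[0,0,0]}
    - {"dp":[0,0,0],"twist":[0,0,0]}
    - {"dp":[0,0,0],"twist":[0,0,0]}
    - {"dp":[0,0,0],"twist":[0,0,0]}

```text
t: 47.9
ee_pos: [0.633, -0.2078, 0.1422]
tcp_rot: [[0.091, 0.0, 0.996], [-0.996, 0.001, 0.091], [-0.001, -1.0, 0.0]]
wrist_force: [-1.4, 0.1, -0.7]
width: 0.0553
```

```bash
python3 -c "
from h import *
o=bays('w33')
go((o[0][0],o[0][1],.031),.0875)"
```

```text
sink 1041 [ 0.6346 -0.2142] [0.0276 0.0306] 5.774600505828857 z 0.05482126350947117
t 47.95 dp [ 0.67 11.13  0.1 ] tw [-0.     0.004 -0.   ] rows 2.6747775191287584
```

View pics/w33.png

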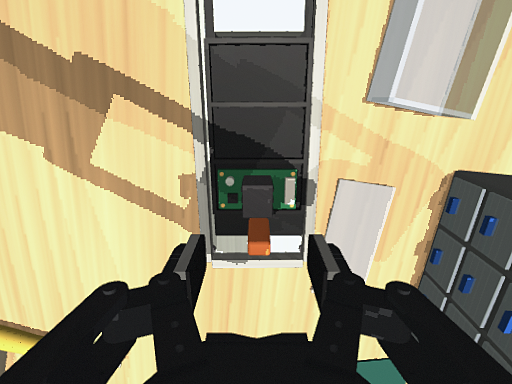

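Emit:
apply_moves:
  series:
    - {"dp":[0.6,1,0.1],"twist":[0,0,0]}
    - {"dp":[0.6,3,0.1],"twist":[0,0,0]}
    - {"dp":[0.6,6,0.1],"twist":[0,0,0]}
    - {"dp":[0.6,8.5,0.1],"twist":[0,0,0]}
    - {"dp":[0.6,10,0.1],"twist":[0,0,0]}
    - {"dp":[0.6,11.1,0.1],"twist":[0,0,0]}
    - {"dp":[0.6,11.1,0.1],"twist":[0,0,0]}
    - {"dp":[0.6,11.1,0.1],"twist":[0,0,0]}

```text
t: 48.62
ee_pos: [0.6346, -0.2148, 0.0305]
tcp_rot: [[0.09, -0.001, 0.996], [-0.996, 0.0, 0.09], [-0.0, -1.0, -0.001]]
wrist_force: [0.7, -0.3, -0.0]
width: 0.0557
```

Emit:
apply_moves:
  series:
    - {"dp":[0,0,0],"twist":[0,0,0]}
    - {"dp":[0,0,0],"twist":[0,0,0]}
    - {"dp":[0,0,0],"twist":[0,0,0]}
    - {"dp":[0,0,0],"twist":[0,0,0]}
    - {"dp":[0,0,0],"twist":[0,0,0]}
    - {"dp":[0,0,0],"twist":[0,0,0]}
  claw: 0

```text
t: 49.12
ee_pos: [0.6362, -0.2157, 0.0332]
tcp_rot: [[0.09, 0.004, 0.996], [-0.996, -0.002, 0.09], [0.002, -1.0, 0.004]]
wrist_force: [1.1, 0.3, 6.0]
width: 0.0246
```

Emit:
apply_moves:
  series:
    - {"dp":[0,-1,0],"twist":[0,0,0]}
    - {"dp":[0,-3,0],"twist":[0,0,0]}
    - {"dp":[0,-6,0],"twist":[0,0,0]}
    - {"dp":[0,-10,0],"twist":[0,0,0]}
    - {"dp":[0,-10.5,0],"twist":[0,0,0]}
    - {"dp":[0,-10.5,0],"twist":[0,0,0]}

```text
t: 49.62
ee_pos: [0.637, -0.2161, 0.1412]
tcp_rot: [[0.09, 0.009, 0.996], [-0.996, -0.004, 0.09], [0.004, -1.0, 0.008]]
wrist_force: [0.7, 1.1, -0.1]
width: 0.0251
```

```bash
python3 -c "
from h import *
go((.4404,.161,.14),.0445)
held('w34')"
```

```text
t 49.62 dp [-39.32  -0.19 -16.19] tw [-0.008  0.046  0.004] rows 10.198231718452485
n 2872 front x [0.0118 0.0174] z [-0.0372  0.0375] y(down) [0.0113 0.0124 0.0144]
slope 0.001673030904600818 -0.02884306106796848
```

View pics/w34.png

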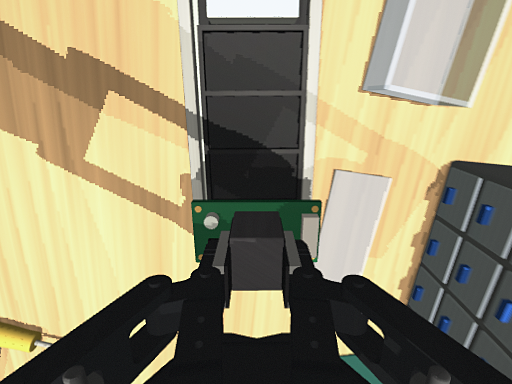

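Same holding offset as before (≈2 mm).

Emit:
apply_moves:
  series:
    - {"dp":[0,0,-2],"twist":[0,0,0]}
    - {"dp":[0,0,-6],"twist":[0,0,0]}
    - {"dp":[-1,0,-10],"twist":[0,0.046,0]}
    - {"dp":[-3,0,-13.5],"twist":[0,0.046,0]}
    - {"dp":[-6.5,0,-15.7],"twist":[0,0.046,0]}
    - {"dp":[-10.5,0,-16.2],"twist":[0,0.046,0]}
    - {"dp":[-14.5,0,-16.2],"twist":[0,0.046,0]}
    - {"dp":[-18.5,0,-16.2],"twist":[0,0.046,0]}
    - {"dp":[-22.5,0,-16.2],"twist":[0,0.046,0]}
    - {"dp":[-26.5,0,-16.2],"twist":[0,0.046,0]}

```text
t: 50.5
ee_pos: [0.4472, 0.0359, 0.1332]
tcp_rot: [[0.043, -0.005, 0.999], [-0.999, 0.0, 0.043], [-0.001, -1.0, -0.005]]
wrist_force: [1.4, 0.3, -2.0]
width: 0.0246
```

```bash
python3 -c "
from h import *
go((.4404,.159,.05),.0445);print(manip.observe()['width'])"
```

```text
t 50.5 dp [-12.32   8.32  -0.11] tw [ 0.005 -0.001 -0.001] rows 3.5663639775870357
0.024631827917922757
```

Emit:
apply_moves:
  series:
    - {"dp":[-3.5,0,-0.2],"twist":[0,0,0]}
    - {"dp":[-7.5,0,-0.2],"twist":[0,0,0]}
    - {"dp":[-10.3,0,-0.2],"twist":[0,0,0]}
    - {"dp":[-12,1,-0.2],"twist":[0,0,0]}
    - {"dp":[-12.4,3,-0.2],"twist":[0,0,0]}
    - {"dp":[-12.4,6,-0.2],"twist":[0,0,0]}
    - {"dp":[-12.4,8.8,-0.2],"twist":[0,0,0]}
    - {"dp":[-12.4,8.8,-0.2],"twist":[0,0,0]}
    - {"dp":[-12.4,8.8,-0.2],"twist":[0,0,0]}
    - {"dp":[-12.4,8.8,-0.2],"twist":[0,0,0]}

```text
t: 51.33
ee_pos: [0.4422, 0.1579, 0.0479]
tcp_rot: [[0.044, -0.001, 0.999], [-0.999, -0.0, 0.044], [0.0, -1.0, -0.001]]
wrist_force: [0.7, 0.1, -0.9]
width: 0.0249
```

```bash
python3 -c "
from h import *
go((.4404,.159,.0217),.0445);held('w35')"
```

```text
t 51.33 dp [-0.12  2.62 -0.17] tw [ 0.001 -0.001  0.   ] rows 0.6306417242577848
n 2910 front x [0.0117 0.0174] z [-0.0372  0.0377] y(down) [0.0112 0.0123 0.014 ]
slope 0.001229160920147317 -0.029024642347944166
```

View pics/w35.png

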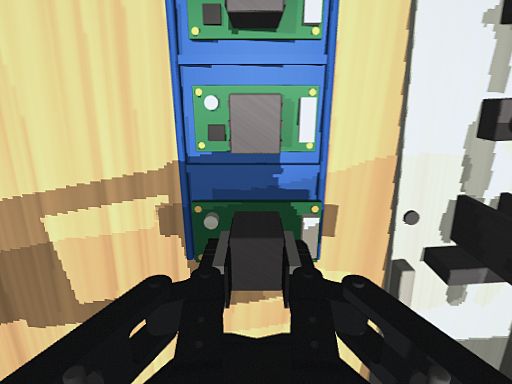

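Emit:
apply_moves:
  series:
    - {"dp":[-0.1,1,-0.15],"twist":[0,0,0]}
    - {"dp":[-0.1,1.8,-0.15],"twist":[0,0,0]}
    - {"dp":[-0.1,2.6,-0.15],"twist":[0,0,0]}
    - {"dp":[-0.1,2.6,-0.15],"twist":[0,0,0]}
    - {"dp":[-0.1,2.6,-0.15],"twist":[0,0,0]}

```text
t: 51.8
ee_pos: [0.441, 0.159, 0.0217]
tcp_rot: [[0.044, 0.001, 0.999], [-0.999, 0.0, 0.044], [-0.0, -1.0, 0.001]]
wrist_force: [0.7, 0.3, 0.0]
width: 0.0249
```

Emit:
apply_moves:
  series:
    - {"dp":[0,0,0],"twist":[0,0,0]}
    - {"dp":[0,0,0],"twist":[0,0,0]}
    - {"dp":[0,0,0],"twist":[0,0,0]}
    - {"dp":[0,-1,0],"twist":[0,0,0]}
    - {"dp":[0,-4,0],"twist":[0,0,0]}
    - {"dp":[0,-8,0],"twist":[0,0,0]}
    - {"dp":[0,-12,0],"twist":[0,0,0]}
    - {"dp":[0,-16,0],"twist":[0,0,0]}
    - {"dp":[0,-19,0],"twist":[0,0,0]}
    - {"dp":[3,-20,0],"twist":[0,0,0]}
  claw: 0.65

```text
t: 52.63
ee_pos: [0.4441, 0.1324, 0.2293]
tcp_rot: [[0.05, 0.012, 0.999], [-0.999, 0.005, 0.05], [-0.004, -1.0, 0.012]]
wrist_force: [0.9, 0.0, -0.1]
width: 0.0557
```

Emit:
apply_moves:
  series:
    - {"dp":[2,0,0],"twist":[0,0,0]}
    - {"dp":[2,0,0],"twist":[0,0,0]}
    - {"dp":[2,0,0],"twist":[0,0,0]}
    - {"dp":[2,0,0],"twist":[0,0,0]}
    - {"dp":[2,0,0],"twist":[0,0,0]}
    - {"dp":[2,0,0],"twist":[0,0,0]}

```text
t: 53.13
ee_pos: [0.4425, 0.1096, 0.2213]
tcp_rot: [[0.045, -0.001, 0.999], [-0.999, 0.0, 0.045], [-0.0, -1.0, -0.001]]
wrist_force: [-1.0, 0.0, 0.0]
width: 0.0554
```

```bash
python3 -c "
from h import *
for b in [(.4348,.2888),(.4376,.2249),(.4404,.161)]: meas(b,'w36',zb=.005,r=.036)
snap('side','s10');snap('top','t10')"
```

```text
g 696 [0.4337 0.2783] [0.0677 0.0202] 0.04429523072901387 z 0.009899162087879831
t 195 [0.4368 0.2762] [0.0277 0.0059] 3.7149484157562256 z 0.04358809208342329
g 1030 [0.4359 0.2238] [0.0682 0.0397] 0.043936985628127756 z 0.009965874681157227
t 834 [0.4389 0.2236] [0.028  0.0299] 2.5705156326293945 z 0.04391629548668638
g 892 [0.4393 0.1598] [0.0686 0.0393] 0.045735796980475696 z 0.009744746191253678
t 664 [0.4413 0.1607] [0.0268 0.0292] 2.822762966156006 z 0.04377528835645139
```

View pics/w36.png

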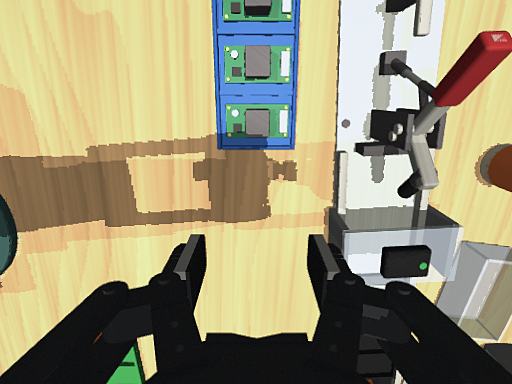

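View pics/s10.png

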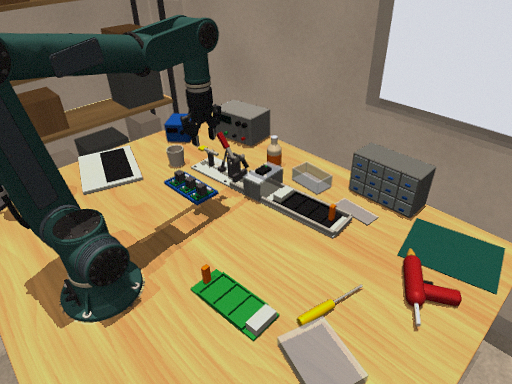

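View pics/t10.png

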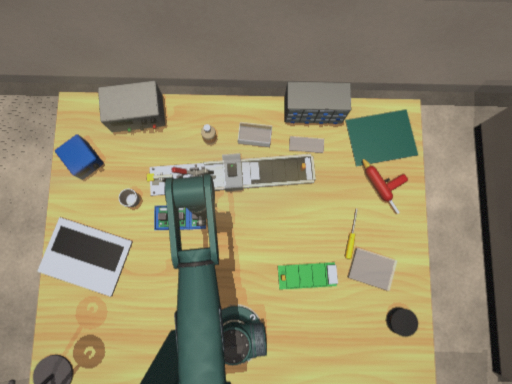

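```bash
python3 -c "
from h import *
print(manip.job_done(), manip.observe()['t'])"
```

```text
the job is handed in; nothing more can be done
the job is handed in; nothing more can be done
```

I handed the job in at about 53 s of the 210 s allowed; it reports no verdict. There were three boards.

- **Loading:** each board went flat into its own bay of the black carrier.
- **Sliding home:** I pushed the carrier along the channel until it stopped moving, with about 24 N on the gripper.
- **Locking:** the pliers closed over centre, with the grip level at z ≈ 0.093 m. They stayed locked with the hand off for at least 4.5 s.
- **Release:** pushing the yellow lever down sprung the pliers open. I then pulled the carrier back about 178 mm, which puts it at roughly y = -0.208 in the fixture's frame, clear of the bridge.
- **Unloading:** one board lies in each compartment of the blue tray.

**Last checks:** the final wrist, side and top pictures show the carrier empty and clear of the bridge. The three boards' upper faces measure 9.7 to 10.0 mm above the bench, which fits boards lying flat on the 5 mm tray floor. The other things on the bench look where they were at the start. The gripper was about 0.22 m up, touching nothing.

In the last wrist picture the farthest board was partly cut off by the frame. I measured that one in full right after placing it, and it lay flat in its compartment. I saw no grip slackening and no board knocked aside, and no check failed.

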